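# Charge a bench reactor through its spring-shut slide gate

## Robot

A 6-joint arm with a two-finger parallel gripper is mounted at the origin on a cart in front of the work surface, level with it; the furniture and walls round the work are solid. World frame = base frame: x ahead of the robot, y to its left, z up, the work surface at z = 0. Lengths are in m, angles in rad, forces in N, time in s.
With the tool pointing down it reaches from about 0.25 to 0.725 m from the base axis. Payload 4 kg.
Tool frame: the origin (TCP) lies midway between the tips of the shut fingers; the grasp point (between the pads) lies grip_point_offset behind it (grip_point_offset is the distance from the TCP to the grasp point, in m); z points along the fingers, y is the line along which they close (so a half turn about z gives the same grasp; the last joint's range is limited). The gripper opens to 85 mm and grips with 20 to 120 N. Pads are 22 mm wide; open, the fingers measure 114 mm over their backs; the gripper's body (76 mm by 85 mm) begins 54 mm behind the grasp point. The pads swing forward as they close: fully open they stand 13 mm farther back than shut.
Start: joints at [1.197, 0.241, 0.005, 1.335, 0, 1.571], TCP at [0.183, 0.465, 0.231] pointing down, gripper open.
Joint ranges: [-2.72, 2.72], [-1.05, 1.87], [-1.09, 1.28], [-1.99, 2.15], [-1.42, 1.44], [-3.14, 3.14]. Speed limits (rad/s): [2.79, 2.79, 3.14, 3.14, 3.14, 3.14].

## Interface

Orientations are given as a unit quaternion [x, y, z, w].
In Python, from workcell import * gives the robot as it stands. The module is installed in compiled form; this text tells all that it offers.
- The arm moves only by the tool arm_command, never from a script. Its arguments are lists of equal length, an entry for each row: "slide": the shift along the tool's x, y, z in cm, a list of three; "spin": the turn about the tool's z in degrees. A call has exactly 5 rows; each row is the pose to reach, as a shift and turn from the pose commanded when the call began, along the tool's axes at that moment; what a row does not reach only later rows make up. A row lasts 1/8 s, in which the tool goes at most 62.5 mm and 10.7 degrees, less where a joint would pass 70% of its speed; a pose out of reach is approached as far as the arm can. A call with a gripper value outside its range is refused whole. "jaw" is the finger opening in cm, from 0 to 8.54, set as the call begins (left out, the last holds). The fingers move at their own pace and stop on an object; the grip force is fixed at half the most. Time passes only in rows, so rows that repeat a pose let the fingers close, or fill a call up. It gives the time, the measured TCP pose, the force, the opening and the grip force at its end, in the units of the state.
- get_obs(): the state, without advancing time (a new reading comes with each control period).
- camera(name): name is "scene" or "top" or "wrist"; returns a dict with "pixels" (480x640x3 uint8, red, green, blue), "range_z" (480x640 float32, m along the optical axis (not along the pixel's ray), 0 where there is no reading), "intrinsics" (3x3 intrinsics, pixels), "k1" (the pictures are not rectified: a ray, as slopes to the right and down, at radius r is drawn at 1 + k1 r^2 times it, then the intrinsics apply), "rvec" (rotation vector, rad) and "tvec" (3), from world to camera coordinates, as OpenCV has them. Camera axes: x right, y down, z forward; pixel columns grow to the right and rows downward; lengths in m; the calibration is good to about 2 mm. A picture is of the moment at which its call begins.
- job_done(): hands the job in; it is judged then, once.
Trained networks look in a picture, given as the dict that the camera call returned (one of the last four; its "shot" number tells which), for a name from the list of things; names that differ only in an ending like _2 or _b are one class to them, and where a whole thing is asked for, a point or a joint stands for the part that bears it (a point fixed in the world has none). Each returns a list of dicts, best first, with "confidence" (0 to 1); they miss things now and then, are a little off and sometimes report something else, mostly with a low value. They report only what shows in the picture. A call takes as long as a camera call.
- recognise(picture, thing): "centre" ([column, row] in pixels, amid what is visible of it).
- landmark_of(picture, thing): "centre" ([column, row] in pixels: a listed point, or the origin of a listed thing).
The state is a dict: "clock": time; "joint_pos": joint angles; "joint_vel": joint speeds; "tau": joint torques, N m; "eef_pos": TCP position; "tool_rot": TCP orientation; "ft_force": force on the tool from outside, world axes, zero at the start; "ft_torque": the same for the moment, N m; "grip_width": finger opening in m; "grasp_force": force on a finger pad.
Only numpy, scipy, OpenCV 4.12 (cv2) and the standard library are available. Lean on these libraries where they do the work, as an engineer would, in place of code of your own. Each camera call takes 0.05 s, during which the arm holds its last target. There are 200 camera calls.

## Task

Pour the seven ceramic spheres from their handled steel cup into the hopper on top of the small glass reactor while its spring-shut slide gate is still closed, then stand the emptied cup upright on the bench again and let go of it. Then pull the gate out by its bar until its pointer meets the scribed line, so that the whole charge drops through into the closed glass vessel, and finish while still holding the gate there with the fingers, because I want to look down the open bore. Leave the other, empty cup and the small things on the bench where they are.

Things in the scene. Friction and masses are not known exactly. Their poses are not given: they have to be found in the camera images.
- reactor: Fixed steel and glass bench rig, 152 mm tall; position and yaw vary. Origin: centre of the underside, on the axis of vessel and hopper; z up; the gate pulls out level along the rig's own -x. Round base 136 mm, glass vessel between three tie rods, head flange 124 mm (z 80 to 90 mm), flat gate housing (z 90 to 103, 78 mm behind to 50 mm before the axis), hopper on top.
- hopper_mouth (a point): Centre of the hopper's mouth, level with its rim, 152 mm above the bench. The steel hopper is a cone, 117 mm over the rim, 104 mm clear at the mouth, down to a 39 mm bore at z 103 mm, which the gate's blade closes from below.
- vessel_floor (a point): Centre of the glass vessel's inner floor, 14 mm above the bench, on the same axis; the vessel is 76 mm wide inside.
- gate (a joint): How far the slide gate is pulled out, in m: 0 shut, 0.046 pointer at the scribed line (the blade's opening then lies exactly under the hopper's bore), 0.070 the stop; pulled past the line the blade covers the bore again. The spring pulls it shut with about 4.5 N at 0, 9.5 N at the line and 12 N at the stop, and does so whenever it is let go.
- gate_bar (a point): Middle of the gate's pull bar, on its centre line: z 94.5 mm, 140 mm before the axis when shut. Round bar, 12 mm thick, along the rig's y, held by 9 mm rods at y +-31.5 mm from a cross-piece whose front is 78 mm behind the bar's centre. 54 mm free between the rods, 72 mm between bar and cross-piece, open above and below: pinch it from above, a finger before and behind, along the rig's x.
- gate_pointer (a point): The gate's pointer, a thin blade on the pull bar's -y end over the index strip, moving with the gate.
- gate_mark (a point): The dark line scribed across the fixed aluminium index strip, which stands out from the housing at the rig's -y side (y -40 to -58 mm, x -38 to -210 mm, top at z 90 mm). The pointer lies over it when the gate is pulled out 46 mm.
- cup: The handled steel cup with the seven spheres, loose, about 0.09 kg empty, standing on the bench. 40 mm tall, 57 mm wide at the foot, 89 mm at the rim (3 mm wall, 22 degrees of flare, inner floor at 4 mm). Origin: centre of the underside; z up through its mouth; its straight handle points along its -x. It and the empty cup may have changed places.
- cup_grip (a point): Middle of the free part of that cup's handle: 95 mm from the cup's axis and 27 mm above its underside, on the centre line of the 14 mm round bar, which runs from 46 to 136 mm from the axis.
- cup_rim (a point): Centre of that cup's mouth, 40 mm above its underside.
- cup_empty: A second cup of the same make and size, loose and empty; to be left alone. Origin and axes as for the full cup.
- ball_0_center (a point): Centre of one of the seven loose white ceramic spheres, 15 mm diameter, 11 g, lying in the cup at the start; they run out of it when it is tipped 80 degrees or more.
- ball_1_center (a point): Centre of one of the seven loose white ceramic spheres, 15 mm diameter, 11 g, lying in the cup at the start; they run out of it when it is tipped 80 degrees or more.
- ball_2_center (a point): Centre of one of the seven loose white ceramic spheres, 15 mm diameter, 11 g, lying in the cup at the start; they run out of it when it is tipped 80 degrees or more.
- ball_3_center (a point): Centre of one of the seven loose white ceramic spheres, 15 mm diameter, 11 g, lying in the cup at the start; they run out of it when it is tipped 80 degrees or more.
- ball_4_center (a point): Centre of one of the seven loose white ceramic spheres, 15 mm diameter, 11 g, lying in the cup at the start; they run out of it when it is tipped 80 degrees or more.
- ball_5_center (a point): Centre of one of the seven loose white ceramic spheres, 15 mm diameter, 11 g, lying in the cup at the start; they run out of it when it is tipped 80 degrees or more.
- ball_6_center (a point): Centre of one of the seven loose white ceramic spheres, 15 mm diameter, 11 g, lying in the cup at the start; they run out of it when it is tipped 80 degrees or more.
- stopper: Grey-brown rubber stopper, 30 mm, loose bystander. Origin: centre of its underside.
- falcon: Sample tube with blue cap, 112 mm long, lying loose, bystander. Origin: under its middle.
- tweezers: Fine steel tweezers, 121 mm long, lying loose, bystander. Origin: under their middle.

How it is judged:
On the way, in this order (a step that is already met when the one before it is completed fails the run):
1. the cup is tipped with its mouth over the hopper, the gate shut (angle between cup's own z axis and vertical above 0.8 rad and horizontal distance between cup_rim and hopper_mouth below 0.1 m and height (world z) of cup_rim above 0.152 m and value of joint gate below 0.004 m), for 0.05 s.
2. all seven spheres lie in the hopper above the shut gate (horizontal distance between each of ball_0_center, ball_1_center, ball_2_center, ball_3_center, ball_4_center, ball_5_center, ball_6_center and hopper_mouth below 0.052 m and height (world z) of ball_0_center between 0.095 and 0.14 m and height (world z) of ball_1_center between 0.095 and 0.14 m and height (world z) of ball_2_center between 0.095 and 0.14 m and height (world z) of ball_3_center between 0.095 and 0.14 m and height (world z) of ball_4_center between 0.095 and 0.14 m and height (world z) of ball_5_center between 0.095 and 0.14 m and height (world z) of ball_6_center between 0.095 and 0.14 m and value of joint gate below 0.004 m), for 0.3 s.
3. the emptied cup stands upright on the bench, let go, the gate still shut (angle between cup's own z axis and vertical below 0.15 rad and height (world z) of cup below 0.008 m and contact force between the fingers and cup below 0.2 N and linear speed of cup below 0.03 m/s and value of joint gate below 0.004 m), for 0.2 s.
4. the gate is held at the line and all seven spheres have dropped into the glass vessel (value of joint gate between 0.041 and 0.051 m and contact force between the fingers and gate above 3 N and contact force between each of cup, cup_empty and gate below 0.2 N and horizontal distance between each of ball_0_center, ball_1_center, ball_2_center, ball_3_center, ball_4_center, ball_5_center, ball_6_center and vessel_floor below 0.035 m and height (world z) of each of ball_0_center, ball_1_center, ball_2_center, ball_3_center, ball_4_center, ball_5_center, ball_6_center below 0.07 m), for 0.3 s.
At the end, for the whole second after the job is handed in: The fingers hold the gate (contact above 3 N, neither cup touching it) at rest with the pointer within 5 mm of the line (gate 41 to 51 mm); all seven spheres lie in the glass vessel; the emptied cup stands upright on the bench, released (all of step 4 and angle between cup's own z axis and vertical below 0.15 rad and height (world z) of cup below 0.008 m and contact force between the fingers and cup below 0.2 N and linear speed of cup below 0.03 m/s and velocity of joint gate between -0.01 and 0.01 m/s); the arm keeps its last pose, push and grip.
It fails at once if the other, empty cup is pushed more than 25 mm (distance of cup_empty from where it was at the start of the episode above 0.025 m).
It fails at once if the stopper is pushed more than 25 mm (distance of stopper from where it was at the start of the episode above 0.025 m).
It fails at once if the sample tube is pushed more than 25 mm (distance of falcon from where it was at the start of the episode above 0.025 m).
It fails at once if the tweezers is pushed more than 25 mm (distance of tweezers from where it was at the start of the episode above 0.025 m).
It also fails if it takes over 72 s, if anything falls off the work surface, if the arm or the gripper's body presses on something with over 40 N, if the wrist force passes 120 N, or if a joint passes its speed limit or range.

## Working session

There is one attempt and no reset: what is moved stays moved. The work goes in short steps, Python scripts to look and compute and a tool call to move; the robot and the scene stay as the last step left them, time stands still between calls to the robot, and variables do not carry over. Pictures are saved under pics/ and viewed, at most 10 in all, crops included, and the job is handed in when it is done.

Besides the shell and the picture viewer there is one more tool, called after "Request:" as name(argument=value, ...) on one line, values as JSON. arm_command: Moves the arm, as the interface text tells. Its arguments: {"type":"object","properties":{"slide":{"type":"array","items":{"type":"array","items":{"type":"number"}}},"spin":{"type":"array","items":{"type":"number"}},"jaw":{"type":"number"}},"required":["slide","spin"]}

```bash
mkdir -p pics; cat > h.py <<'E'
import numpy as np, cv2
from workcell import *
def cam(n):
    c=camera(n); c['R']=cv2.Rodrigues(np.array(c['rvec'],float))[0]; c['t']=np.array(c['tvec'],float).ravel(); c['n']=n; return c
def ray(c,px):
    K=np.array(c['intrinsics'],float)
    p=cv2.undistortPoints(np.array([[px]],float),K,np.array([c['k1'],0,0,0.]))[0,0]
    return c['R'].T@np.array([p[0],p[1],1.]), -c['R'].T@c['t']
def onz(c,px,z):
    d,o=ray(c,px); return o+d*(z-o[2])/d[2]
def dep(c,px,r=1):
    u,v=int(round(px[0])),int(round(px[1])); w=c['range_z'][max(0,v-r):v+r+1,max(0,u-r):u+r+1]; w=w[w>0]
    d,o=ray(c,px); return o+d*np.median(w) if w.size else None
def proj(c,P):
    K=np.array(c['intrinsics'],float)
    return cv2.projectPoints(np.array([P],float),np.array(c['rvec'],float),c['t'],K,np.array([c['k1'],0,0,0.]))[0][0,0]
def save(c,f): cv2.imwrite('pics/'+f,cv2.cvtColor(c['pixels'],cv2.COLOR_RGB2BGR))
def st():
    o=get_obs(); print({k:np.round(v,4).tolist() for k,v in o.items() if k in('clock','joint_pos','eef_pos','tool_rot','ft_force','ft_torque','grip_width','grasp_force')})
E
python3 - <<'E'
from h import *
import workcell
st(); print([x for x in dir(workcell) if not x.startswith('_')], globals().get('grip_point_offset'))
Z=dict(hopper_mouth=.152,gate_bar=.0945,gate_pointer=.095,gate_mark=.09,cup=0,cup_grip=.027,cup_rim=.04,cup_empty=0,stopper=0,falcon=0,tweezers=0,reactor=0,ball_0_center=.012)
for n in ('top','scene'):
    c=cam(n); save(c,n+'0.png'); print(n,-c['R'].T@c['t'])
    for k,z in Z.items():
        for r in landmark_of(c,k)[:2]: print(k,round(r['confidence'],2),np.round(r['centre'],0),np.round(onz(c,r['centre'],z),4))
E
```

```text
{'clock': 0.0, 'joint_pos': [1.197, 0.2414, 0.0037, 1.3352, 0.0, 1.5708], 'eef_pos': [0.1823, 0.4649, 0.2304], 'tool_rot': [0.1858, 0.9826, -0.001, -0.0002], 'ft_force': [0.1646, -0.6762, -0.5656], 'ft_torque': [0.0497, -0.0317, -0.0472], 'grasp_force': 0.0, 'grip_width': 0.0855}
['Unreachable', 'camera', 'get_obs', 'grip_point_offset', 'job_done', 'landmark_of', 'recognise'] 0.0187
top [0.28771684 0.04773083 1.31100896]
hopper_mouth 0.58 [419. 203.] [ 0.5996 -0.229   0.152 ]
gate_bar 0.78 [364. 207.] [ 0.6048 -0.0951  0.0945]
gate_pointer 0.73 [361. 222.] [ 0.5631 -0.0871  0.095 ]
gate_mark 0.46 [343. 280.] [ 0.4113 -0.0373  0.09  ]
gate_mark 0.33 [410. 216.] [ 0.5797 -0.2179  0.09  ]
cup 0.57 [196. 229.] [0.5672 0.3653 0.    ]
cup 0.38 [420. 205.] [ 0.6344 -0.2661  0.    ]
cup_grip 0.6 [200. 262.] [0.4704 0.3448 0.027 ]
cup_rim 0.89 [193. 223.] [0.5755 0.3642 0.04  ]
cup_rim 0.32 [191. 230.] [0.556  0.3705 0.04  ]
cup_empty 0.81 [276. 216.] [0.6026 0.1418 0.    ]
stopper 0.43 [449. 259.] [ 0.4781 -0.3413  0.    ]
falcon 0.68 [446. 259.] [ 0.4773 -0.3323  0.    ]
falcon 0.67 [345. 2
[... 549 characters left out ...]
gate_pointer 0.17 [297. 202.] [0.5295 0.2653 0.095 ]
gate_mark 0.78 [340. 262.] [ 0.5505 -0.0401  0.09  ]
gate_mark 0.73 [364. 270.] [ 0.5964 -0.0883  0.09  ]
cup 0.65 [300. 214.] [0.5633 0.3492 0.    ]
cup_grip 0.59 [271. 212.] [0.4713 0.3424 0.027 ]
cup_grip 0.29 [299. 203.] [0.5677 0.3749 0.027 ]
cup_rim 0.83 [297. 202.] [0.5597 0.3608 0.04  ]
cup_rim 0.26 [302. 216.] [0.5484 0.2782 0.04  ]
cup_empty 0.8 [331. 248.] [0.5957 0.146  0.    ]
stopper 0.69 [289. 301.] [ 0.4204 -0.0399  0.    ]
stopper 0.68 [351. 384.] [ 0.4721 -0.3397  0.    ]
falcon 0.94 [290. 302.] [ 0.4218 -0.0476 -0.    ]
tweezers 0.76 [310. 342.] [ 0.4254 -0.1962  0.    ]
reactor 0.79 [381. 337.] [ 0.5876 -0.228  -0.    ]
```

View pics/top0.png

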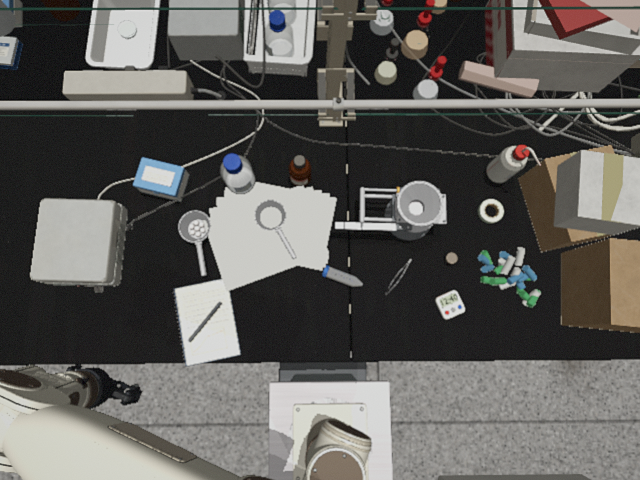

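View pics/scene0.png

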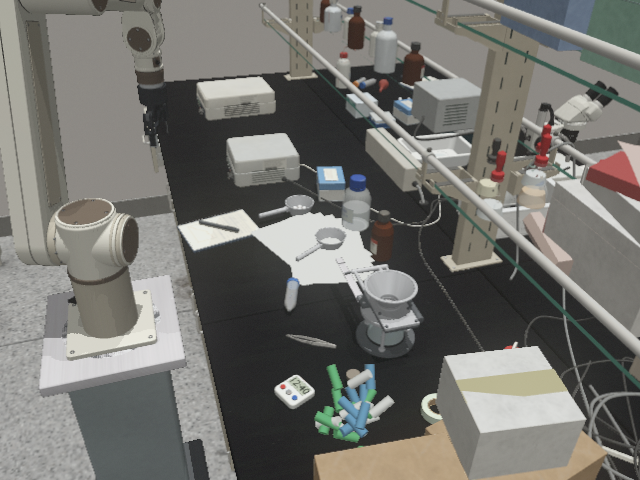

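```bash
cat >> h.py <<'E'
from scipy.spatial.transform import Rotation as Ro
def rel(P,yaw_y=None):
    "slide (cm) & spin (deg) from measured pose to world TCP P with tool y at world yaw_y deg"
    o=get_obs(); R=Ro.from_quat(o['tool_rot']).as_matrix()
    s=R.T@(np.array(P)-o['eef_pos'])*100
    y=np.degrees(np.arctan2(R[1,1],R[0,1])); sp=0 if yaw_y is None else -((yaw_y-y+180)%360-180)
    print('y now',round(y,1),'slide',np.round(s,2),'spin',round(sp,1)); return s,sp
E
python3 -c "
from h import *
rel([.456,.341,.12],99.5)"
```

```text
y now 68.6 slide [-30.    -1.61  11.13] spin -30.9
```

Request:
arm_command(slide=[[-6, -0.3, 2.2], [-12, -0.6, 4.5], [-18, -1, 6.7], [-24, -1.3, 8.9], [-30, -1.6, 11.1]], spin=[-6.2, -12.4, -18.5, -24.7, -30.9])

```text
clock: 2.02
eef_pos: [0.4511, 0.3432, 0.1225]
tool_rot: [-0.085, 0.996, 0.0, 0.0]
ft_force: [-0.0, 1.9, 0.0]
grip_width: 0.0856
grasp_force: 0.0
```

```bash
python3 - <<'E'
from h import *
st()
c=cam('wrist'); save(c,'w1.png'); print(-c['R'].T@c['t'])
for k,z in dict(cup=0,cup_grip=.027,cup_rim=.04,ball_0_center=.012).items():
    for r in landmark_of(c,k)[:2]: print(k,round(r['confidence'],2),np.round(r['centre'],0),np.round(onz(c,r['centre'],z),4))
rel([.456,.341,.12],99.5)
E
```

```text
{'clock': 2.025, 'joint_pos': [0.6503, 0.4381, -0.0035, 1.1284, 0.0002, 0.4811], 'eef_pos': [0.4511, 0.3432, 0.1225], 'tool_rot': [-0.0845, 0.9964, 0.0003, 0.0003], 'ft_force': [-0.0418, 1.8523, 0.03], 'ft_torque': [0.0731, -0.0574, -0.0315], 'grasp_force': 0.0, 'grip_width': 0.0856}
[0.37322459 0.32918675 0.26460077]
cup 0.75 [312. 361.] [0.5658 0.3621 0.    ]
cup_grip 0.64 [309. 266.] [0.4719 0.3436 0.027 ]
cup_grip 0.4 [296. 360.] [0.5471 0.3463 0.027 ]
cup_rim 0.69 [328. 359.] [0.5335 0.3671 0.04  ]
cup_rim 0.59 [309. 393.] [0.5644 0.3596 0.04  ]
ball_0_center 0.63 [314. 386.] [0.5804 0.3654 0.012 ]
y now 99.4 slide [-0.64 -0.4   0.28] spin -0.1
```

View pics/w1.png

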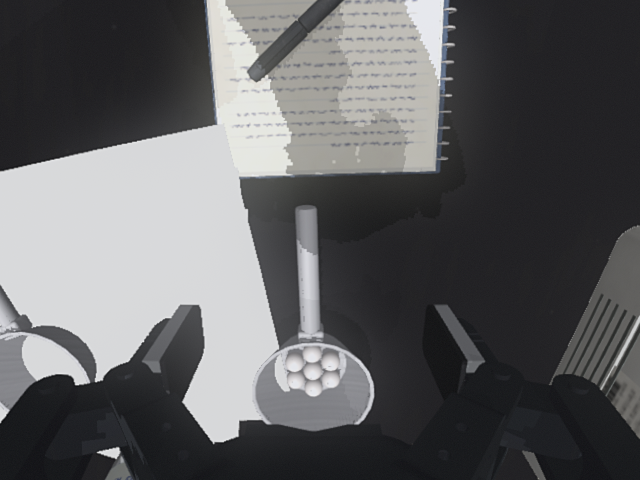

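Request:
arm_command(slide=[[0, 0, 2.5], [0, 0, 5], [0, 0, 7.5], [0, 0, 10], [0, 0, 11.1]], spin=[0, 0, 0, 0, 0])

```text
clock: 2.9
eef_pos: [0.4475, 0.3449, 0.0116]
tool_rot: [-0.084, 0.996, -0.0, -0.001]
ft_force: [0.0, -0.2, 0.2]
grip_width: 0.0854
grasp_force: 0.0
```

Request:
arm_command(slide=[[0, 0, 0], [0, 0, 0], [0, 0, 0], [0, 0, 0], [0, 0, 0]], spin=[0, 0, 0, 0, 0], jaw=1.0)

```text
clock: 3.52
eef_pos: [0.4498, 0.3441, 0.0124]
tool_rot: [-0.083, 0.997, 0.0, 0.0]
ft_force: [-0.3, 0.4, 1.3]
grip_width: 0.0119
grasp_force: 58.4
```

```bash
python3 -c "
from h import *
st()"
```

```text
{'clock': 3.525, 'joint_pos': [0.6532, 0.553, -0.1375, 0.8794, -0.0001, 0.488], 'eef_pos': [0.4498, 0.3441, 0.0124], 'tool_rot': [-0.0825, 0.9966, 0.0002, 0.0004], 'ft_force': [-0.3098, 0.3657, 1.2899], 'ft_torque': [-0.0457, -0.0632, -0.0176], 'grasp_force': 58.4144, 'grip_width': 0.0119}
```

Request:
arm_command(slide=[[0, 0, -3], [0, 0, -6], [0, 0, -9], [0, 0, -12], [0, 0, -15]], spin=[0, 0, 0, 0, 0])

```text
clock: 4.15
eef_pos: [0.4488, 0.3436, 0.1624]
tool_rot: [-0.083, 0.997, -0.0, -0.001]
ft_force: [-0.3, -0.7, -1.2]
grip_width: 0.0119
grasp_force: 58.5
```

```bash
python3 - <<'E'
from h import *
st()
c=cam('scene'); u,v=proj(c,[.5,.35,.15]); print(u,v)
im=c['pixels'][int(v)-75:int(v)+75,int(u)-100:int(u)+100]
w=cam('wrist')
o=np.hstack([cv2.resize(im,(400,300),interpolation=cv2.INTER_CUBIC),cv2.resize(w['pixels'],(400,300))])
cv2.imwrite('pics/l1.png',o[:,:,::-1])
E
```

```text
{'clock': 4.15, 'joint_pos': [0.6532, 0.4072, 0.058, 1.2232, 0.0003, 0.4879], 'eef_pos': [0.4488, 0.3436, 0.1624], 'tool_rot': [-0.0826, 0.9966, -0.0003, -0.0008], 'ft_force': [-0.2875, -0.6699, -1.2265], 'ft_torque': [-0.0092, 0.1551, -0.0037], 'grasp_force': 58.5356, 'grip_width': 0.0119}
278.671197067387 173.35962733702763
```

View pics/l1.png

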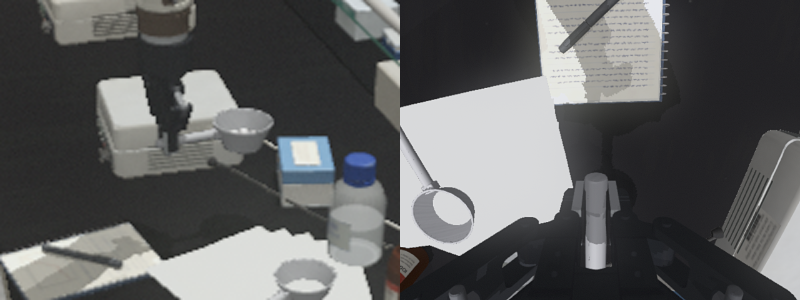

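```bash
python3 - <<'E'
from h import *
c=cam('top'); K=np.array(c['intrinsics'],float)
vv,uu=np.mgrid[150:300,300:480]; z=c['range_z'][150:300,300:480]
p=cv2.undistortPoints(np.stack([uu.ravel(),vv.ravel()],1).astype(float)[:,None],K,np.array([c['k1'],0,0,0.]))[:,0]
P=(np.c_[p,np.ones(len(p))]*z.reshape(-1,1)-c['t'])@c['R']
P=P[z.ravel()>0]
h=P[(P[:,2]>.148)&(P[:,2]<.16)&(np.hypot(P[:,0]-.595,P[:,1]+.23)<.08)]
print(len(h), h.mean(0))
# circle fit
A=np.c_[h[:,:2],np.ones(len(h))]; s=np.linalg.lstsq(A,(h[:,:2]**2).sum(1),rcond=None)[0]; cx=s[:2]/2; print('hopper',cx,np.sqrt(s[2]+cx@cx))
q=P[(P[:,2]>.080)&(P[:,2]<.108)&(P[:,1]>-.2)]
print(len(q),np.percentile(q[:,2],[5,50,95]))
s=q[(q[:,0]<.57)&(q[:,1]>-.16)]; print('strip',len(s),s.min(0),s.max(0),s.mean(0)); l=cv2.fitLine(s[:,:2].astype(np.float32),cv2.DIST_HUBER,0,.01,.01).ravel(); print(l,np.degrees(np.arctan2(l[1],l[0])))
b=q[(q[:,1]>-.12)&(q[:,0]>.57)]; print('bar',len(b),b.min(0),b.max(0),b.mean(0))
c2=camera('top')
cv2.imwrite('pics/rig.png',cv2.resize(c2['pixels'][160:260,320:460,::-1],(784,560),interpolation=cv2.INTER_CUBIC))
E
```

```text
561 [ 0.60130287 -0.23301045  0.15287327]
hopper [ 0.59883684 -0.23049477] 0.053059917791960794
1227 [0.08903596 0.09825191 0.10566235]
strip 409 [ 0.54424191 -0.15994043  0.0860923 ] [ 0.56993103 -0.02167498  0.10726962] [ 0.55655266 -0.0941072   0.09327273]
[ 0.00694158  0.9999759   0.5560554  -0.08902097] 89.60227
bar 304 [ 0.57005532 -0.11996562  0.08029645] [0.74193119 0.07233209 0.10777787] [ 0.63997075 -0.05049238  0.09946322]
```

View pics/rig.png

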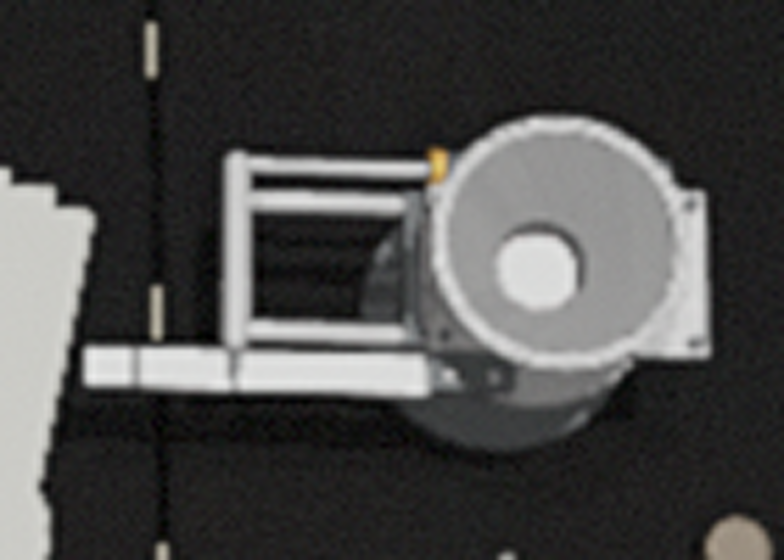

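```bash
python3 - <<'E'
from h import *
c=cam('top')
f=lambda a,b,z:np.round(onz(c,[320+a/5.6-.4,160+b/5.6-.4],z),4)
print('near edge',f(85,389,.09),f(425,397,.09),'far',f(85,346,.09),f(425,353,.09))
print('mark',f(135,370,.09),'pointer',f(233,370,.095),'bar',f(237,152,.1),f(237,345,.1))
print('hopper edges',f(433,241,.152),f(687,241,.152),f(556,116,.152),f(556,367,.152))
for p in ([323,266],[362,286],[410,260],[386,293],[452,258]): print(p,np.round(onz(c,p,.01),3))
rel([.36,-.125,.16],90)
E
```

```text
near edge [ 0.546  -0.0186  0.09  ] [ 0.5412 -0.1778  0.09  ] far [ 0.5666 -0.0189  0.09  ] [ 0.5623 -0.1786  0.09  ]
mark [ 0.5549 -0.0422  0.09  ] pointer [ 0.5535 -0.0876  0.095 ] bar [ 0.6578 -0.0917  0.1   ] [ 0.5644 -0.0892  0.1   ]
hopper edges [ 0.5999 -0.1728  0.152 ] [ 0.5992 -0.2872  0.152 ] [ 0.6581 -0.231   0.152 ] [ 0.5416 -0.2253  0.152 ]
[323, 266] [0.459 0.011 0.01 ]
[362, 286] [ 0.403 -0.095  0.01 ]
[410, 260] [ 0.474 -0.229  0.01 ]
[386, 293] [ 0.384 -0.16   0.01 ]
[452, 258] [ 0.479 -0.346  0.01 ]
y now 99.5 slide [ 16.45 -44.75   0.13] spin 9.5
```

Request:
arm_command(slide=[[1.1, -3.2, 0], [2.6, -7.6, 0], [4.3, -12.4, 0], [6, -17.2, 0], [7.7, -22, 0]], spin=[0, 0, 0, 0, 0])

```text
clock: 5.03
eef_pos: [0.4078, 0.1125, 0.16]
tool_rot: [-0.083, 0.997, -0.001, -0.002]
ft_force: [0.0, -0.1, -1.1]
grip_width: 0.0118
grasp_force: 58.6
```

Request:
arm_command(slide=[[1.7, -4.8, 0], [3.4, -9.6, 0], [5.1, -14.4, 0], [6.8, -19.4, 0], [7.8, -22.6, 0]], spin=[2, 4, 6, 9, 11.2])

```text
clock: 5.65
eef_pos: [0.3679, -0.123, 0.1603]
tool_rot: [0.017, 1.0, 0.0, -0.002]
ft_force: [0.0, 0.2, -1.3]
grip_width: 0.0116
grasp_force: 58.7
```

Request:
arm_command(slide=[[0, 0, 2.5], [0, 0, 5], [0, 0, 7.5], [0, 0, 10], [0, 0, 11.4]], spin=[0, 0, 0, 0, 0])

```text
clock: 6.28
eef_pos: [0.3672, -0.1206, 0.0452]
tool_rot: [0.015, 1.0, 0.001, -0.003]
ft_force: [-0.2, -0.3, -0.6]
grip_width: 0.0119
grasp_force: 58.7
```

```bash
python3 - <<'E'
from h import *
st()
rel([.389,-.122,.0424],88.3)
c=cam('scene'); u,v=proj(c,[.5,-.13,.08]); print(u,v)
im=c['pixels'][int(v)-75:int(v)+75,int(u)-100:int(u)+100]
t=cam('top'); u,v=proj(t,[.5,-.13,.08]); it=t['pixels'][int(v)-75:int(v)+75,int(u)-100:int(u)+100]
o=np.hstack([cv2.resize(i,(400,300),interpolation=cv2.INTER_CUBIC) for i in (im,it)])
cv2.imwrite('pics/l2.png',o[:,:,::-1])
E
```

```text
{'clock': 6.275, 'joint_pos': [-0.3172, 0.2194, -0.5695, 0.7877, -0.0002, -0.2871], 'eef_pos': [0.3672, -0.1206, 0.0452], 'tool_rot': [0.015, 0.9999, 0.0008, -0.0028], 'ft_force': [-0.2238, -0.2768, -0.6432], 'ft_torque': [-0.0423, 0.1576, 0.0199], 'grasp_force': 58.6857, 'grip_width': 0.0119}
y now 88.3 slide [-2.18 -0.07  0.27] spin -0.0
332.1275927156998 291.4065155132722
```

View pics/l2.png

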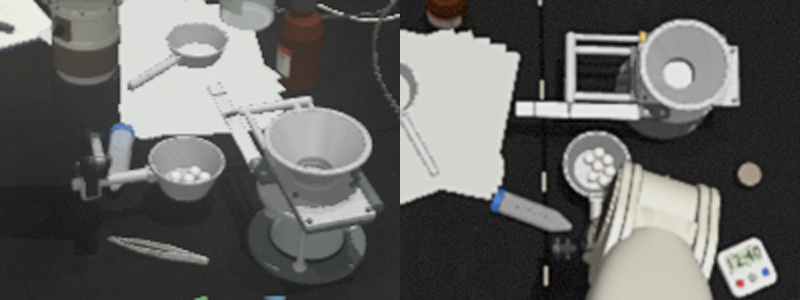

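Request:
arm_command(slide=[[-1.2, 0, 0], [-2.4, 0, 0], [-2.4, 0, -0.5], [-2.4, 0, -1], [-2.4, 0, -1]], spin=[0, 0, 0, 0, 0])

```text
clock: 7.0
eef_pos: [0.3942, -0.1222, 0.0587]
tool_rot: [0.015, 1.0, -0.0, 0.001]
ft_force: [0.5, 0.3, -1.7]
grip_width: 0.0115
grasp_force: 58.7
```

Request:
arm_command(slide=[[0, 0, -0.5], [0, 0, -1], [0, 0, -1.5], [0, 0, -2], [0, 0, -2.5]], spin=[0, 0, 0, 0, 0])

```text
clock: 7.62
eef_pos: [0.394, -0.1221, 0.0833]
tool_rot: [0.015, 1.0, 0.0, 0.0]
ft_force: [0.0, -0.7, -2.2]
grip_width: 0.012
grasp_force: 58.4
```

```bash
cat >> h.py <<'E'
def cloud(c):
    K=np.array(c['intrinsics'],float); vv,uu=np.mgrid[0:480,0:640]; z=c['range_z']
    p=cv2.undistortPoints(np.stack([uu.ravel(),vv.ravel()],1).astype(float)[:,None],K,np.array([c['k1'],0,0,0.]))[:,0]
    P=(np.c_[p,np.ones(len(p))]*z.reshape(-1,1)-c['t'])@c['R']
    return P[z.ravel()>0]
def prof(P,x0,x1,y0,y1,n=12,ax=0):
    q=P[(P[:,0]>x0)&(P[:,0]<x1)&(P[:,1]>y0)&(P[:,1]<y1)]
    e=np.linspace((x0,y0)[ax],(x1,y1)[ax],n+1)
    for a,b in zip(e,e[1:]):
        s=q[(q[:,ax]>=a)&(q[:,ax]<b)]
        if len(s): print(round((a+b)/2,4),len(s),np.round(np.percentile(s[:,2],[2,50,98]),3))
E
python3 - <<'E'
from h import *
st()
P=cloud(cam('top')); P=P[P[:,2]>.02]
prof(P,.42,.56,-.18,-.07,14)
P=cloud(cam('scene')); P=P[P[:,2]>.02]; print()
prof(P,.42,.56,-.18,-.07,14)
E
```

```text
{'clock': 7.625, 'joint_pos': [-0.3007, 0.2037, -0.4625, 0.9045, 0.0001, -0.2707], 'eef_pos': [0.394, -0.1221, 0.0833], 'tool_rot': [0.015, 0.9999, 0.0001, 0.0], 'ft_force': [0.0382, -0.7065, -2.1957], 'ft_torque': [-0.1858, 0.3088, -0.1613], 'grasp_force': 58.4441, 'grip_width': 0.012}
0.425 261 [0.032 0.52  0.536]
0.435 140 [0.39  0.517 0.53 ]
0.445 56 [0.095 0.509 0.522]
0.455 16 [0.092 0.095 0.374]
0.465 30 [0.089 0.095 0.101]
0.475 23 [0.069 0.095 0.103]
0.485 45 [0.057 0.062 0.098]
0.495 65 [0.057 0.067 0.096]
0.505 86 [0.055 0.068 0.092]
0.515 94 [0.054 0.065 0.091]
0.525 112 [0.052 0.068 0.09 ]
0.535 115 [0.056 0.07  0.09 ]
0.545 154 [0.064 0.088 0.096]
0.555 156 [0.088 0.092 0.098]

0.425 437 [0.025 0.391 0.529]
0.435 101 [0.09  0.505 0.525]
0.445 69 [0.084 0.491 0.515]
0.455 28 [0.082 0.091 0.28 ]
0.465 46 [0.081 0.092 0.099]
0.475 82 [0.06  0.085 0.099]
0.485 101 [0.056 0.08  0.097]
0.495 119 [0.054 0.073 0.093]
0.505 124 [0.054 0.073 0.091]
0.515 122 [0.053 0.068 0.091]
0.525 120 [0.054 0.069 0.089]
0.535 112 [0.057 0.072 0.088]
0.545 156 [0.066 0.087 0.095]
0.555 114 [0.086 0.09  0.096]
```

Request:
arm_command(slide=[[-0.2, 0, -1.4], [-0.5, 0, -2.7], [-1, 0, -4.2], [-1.7, 0, -5.8], [-2.7, 0, -7.4]], spin=[0, 0, 0, 0, 0])

```text
clock: 8.35
eef_pos: [0.4209, -0.1229, 0.1577]
tool_rot: [0.015, 1.0, -0.0, -0.0]
ft_force: [-0.3, -1.6, -3.7]
grip_width: 0.0113
grasp_force: 58.4
```

```bash
python3 - <<'E'
from h import *
st()
P=cloud(cam('scene')); P=P[P[:,2]>.02]; print()
prof(P,.44,.56,-.18,-.07,12)
E
```

```text
{'clock': 8.35, 'joint_pos': [-0.284, 0.1696, -0.2839, 1.1176, -0.0001, -0.254], 'eef_pos': [0.4209, -0.1229, 0.1577], 'tool_rot': [0.015, 0.9999, -0.0, -0.0002], 'ft_force': [-0.2782, -1.637, -3.7191], 'ft_torque': [-0.0883, 0.3639, -0.0053], 'grasp_force': 58.4152, 'grip_width': 0.0113}

0.445 741 [0.148 0.479 0.604]
0.455 273 [0.135 0.474 0.602]
0.465 144 [0.095 0.128 0.595]
0.475 159 [0.089 0.124 0.581]
0.485 100 [0.082 0.112 0.131]
0.495 93 [0.076 0.107 0.123]
0.505 90 [0.08  0.099 0.116]
0.515 93 [0.078 0.093 0.11 ]
0.525 92 [0.075 0.085 0.102]
0.535 73 [0.079 0.087 0.096]
0.545 102 [0.084 0.09  0.095]
0.555 115 [0.086 0.089 0.096]
```

Request:
arm_command(slide=[[-0.8, 0, -1], [-1.7, 0, -2], [-2.7, 0, -2.9], [-3.7, 0, -3.7], [-4.9, 0, -4.4]], spin=[0, 0, 0, 0, 0])

```text
clock: 9.02
eef_pos: [0.4714, -0.1245, 0.2017]
tool_rot: [0.015, 1.0, -0.0, 0.001]
ft_force: [0.2, -0.6, -2.0]
grip_width: 0.0113
grasp_force: 57.5
```

```bash
python3 - <<'E'
from h import *
st()
c=cam('scene'); P=cloud(c); P=P[P[:,2]>.02]
prof(P,.44,.56,-.18,-.07,12)
u,v=proj(c,[.5,-.13,.12]); im=c['pixels'][int(v)-75:int(v)+75,int(u)-100:int(u)+100]
w=cam('wrist')['pixels']
o=np.hstack([cv2.resize(i,(400,300),interpolation=cv2.INTER_CUBIC) for i in (im,w)])
cv2.imwrite('pics/l3.png',o[:,:,::-1])
E
```

```text
{'clock': 9.025, 'joint_pos': [-0.2585, 0.2294, -0.0878, 1.2512, 0.0005, -0.2285], 'eef_pos': [0.4714, -0.1245, 0.2017], 'tool_rot': [0.015, 0.9999, -0.0, 0.0012], 'ft_force': [0.1726, -0.6271, -2.034], 'ft_torque': [-0.0069, 0.0382, 0.0557], 'grasp_force': 57.5382, 'grip_width': 0.0113}
0.445 1108 [0.233 0.506 0.658]
0.455 1196 [0.225 0.468 0.656]
0.465 1313 [0.217 0.461 0.653]
0.475 1067 [0.214 0.498 0.651]
0.485 920 [0.194 0.518 0.65 ]
0.495 755 [0.174 0.523 0.647]
0.505 340 [0.131 0.39  0.645]
0.515 189 [0.122 0.16  0.637]
0.525 97 [0.113 0.145 0.209]
0.535 80 [0.111 0.144 0.161]
0.545 118 [0.087 0.125 0.15 ]
0.555 121 [0.086 0.116 0.139]
```

View pics/l3.png

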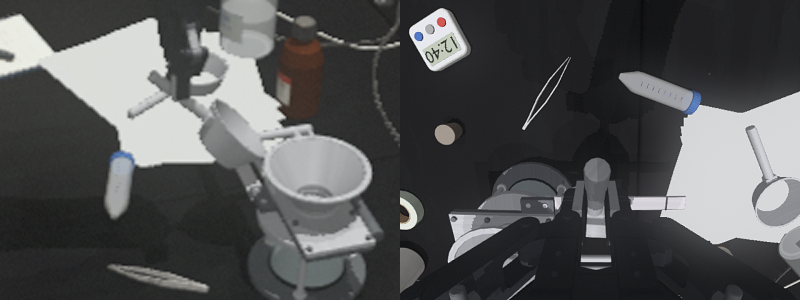

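Request:
arm_command(slide=[[4, 0, 0], [6.7, -1, 0], [6.7, -5, 0.7], [6.7, -9, 1.6], [6.7, -10.2, 2]], spin=[0, 0, 0, 0, 0])

```text
clock: 9.75
eef_pos: [0.3995, -0.2259, 0.1805]
tool_rot: [0.016, 1.0, -0.0, 0.0]
ft_force: [0.3, -0.1, -2.1]
grip_width: 0.0114
grasp_force: 57.6
```

```bash
python3 - <<'E'
from h import *
st()
c=cam('scene'); P=cloud(c); P=P[P[:,2]>.02]
prof(P,.44,.56,-.28,-.18,12)
P=cloud(cam('top')); P=P[(P[:,2]>.02)&(P[:,2]<.2)];print()
prof(P,.44,.56,-.28,-.18,12)
E
```

```text
{'clock': 9.75, 'joint_pos': [-0.5147, 0.19, -0.1955, 1.185, 0.0, -0.4822], 'eef_pos': [0.3995, -0.2259, 0.1805], 'tool_rot': [0.0163, 0.9999, -0.0001, 0.0001], 'ft_force': [0.3214, -0.1343, -2.0564], 'ft_torque': [0.0221, 0.0594, 0.0321], 'grasp_force': 57.5628, 'grip_width': 0.0114}
0.445 393 [0.101 0.49  0.621]
0.455 194 [0.092 0.146 0.611]
0.465 98 [0.094 0.117 0.14 ]
0.475 108 [0.092 0.108 0.129]
0.485 116 [0.085 0.097 0.117]
0.495 104 [0.088 0.095 0.108]
0.505 25 [0.091 0.094 0.096]
0.535 45 [0.081 0.088 0.153]
0.545 216 [0.082 0.095 0.153]
0.555 367 [0.024 0.093 0.153]

0.445 74 [0.107 0.142 0.16 ]
0.455 56 [0.105 0.121 0.153]
0.465 84 [0.087 0.104 0.144]
0.475 110 [0.085 0.1   0.128]
0.485 125 [0.084 0.096 0.122]
0.495 96 [0.088 0.096 0.111]
0.505 37 [0.092 0.096 0.102]
0.535 11 [0.088 0.091 0.096]
0.545 173 [0.088 0.1   0.157]
0.555 199 [0.089 0.103 0.157]
```

Request:
arm_command(slide=[[0, 0, 1], [-1.2, 0, 1], [-2.7, 0, 1], [-3.4, 0, 0.3], [-4.2, 0, -0.4]], spin=[0, 0, 0, 0, 0])

```text
clock: 10.48
eef_pos: [0.4419, -0.2253, 0.1852]
tool_rot: [0.015, 1.0, 0.0, -0.001]
ft_force: [-1.0, 1.3, -1.9]
grip_width: 0.0117
grasp_force: 55.3
```

```bash
python3 - <<'E'
from h import *
st()
P=cloud(cam('scene')); P=P[(P[:,2]>.02)&(P[:,2]<.25)]
prof(P,.44,.56,-.28,-.18,12)
P=cloud(cam('top')); P=P[(P[:,2]>.02)&(P[:,2]<.2)];print()
prof(P,.44,.56,-.28,-.18,12)
E
```

```text
{'clock': 10.475, 'joint_pos': [-0.471, 0.2594, -0.0924, 1.2207, -0.0006, -0.4416], 'eef_pos': [0.4419, -0.2253, 0.1852], 'tool_rot': [0.0147, 0.9999, 0.0001, -0.0009], 'ft_force': [-0.9993, 1.2816, -1.9227], 'ft_torque': [-0.1402, 0.35, -0.1629], 'grasp_force': 55.2707, 'grip_width': 0.0117}
0.445 87 [0.171 0.208 0.248]
0.455 49 [0.16  0.173 0.248]
0.465 132 [0.111 0.127 0.167]
0.475 169 [0.1   0.134 0.157]
0.485 152 [0.094 0.131 0.154]
0.495 79 [0.092 0.123 0.143]
0.505 73 [0.097 0.116 0.132]
0.515 86 [0.088 0.104 0.12 ]
0.525 99 [0.085 0.091 0.108]
0.535 78 [0.082 0.09  0.153]
0.545 209 [0.081 0.095 0.153]
0.555 363 [0.024 0.093 0.152]

0.445 2 [0.198 0.198 0.198]
0.475 4 [0.11  0.145 0.151]
0.485 54 [0.113 0.15  0.16 ]
0.495 42 [0.098 0.123 0.151]
0.505 59 [0.087 0.099 0.137]
0.515 94 [0.083 0.093 0.123]
0.525 113 [0.086 0.094 0.108]
0.535 66 [0.089 0.093 0.1  ]
0.545 169 [0.089 0.099 0.159]
0.555 197 [0.089 0.104 0.156]
```

Request:
arm_command(slide=[[-0.7, 0, -0.5], [-1.4, 0, -1], [-2.1, 0, -1.5], [-2.8, 0, -1.8], [-3.4, 0, -2.1]], spin=[0, 0, 0, 0, 0])

```text
clock: 11.2
eef_pos: [0.4764, -0.227, 0.2063]
tool_rot: [0.015, 1.0, -0.0, 0.0]
ft_force: [-2.2, -2.0, 0.0]
grip_width: 0.0108
grasp_force: 43.9
```

```bash
python3 - <<'E'
from h import *
st()
P=cloud(cam('scene')); P=P[(P[:,2]>.02)&(P[:,2]<.25)]
prof(P,.46,.56,-.28,-.18,10)
P=cloud(cam('top')); P=P[(P[:,2]>.02)&(P[:,2]<.2)];print()
prof(P,.46,.56,-.28,-.18,10)
E
```

```text
{'clock': 11.2, 'joint_pos': [-0.4442, 0.3068, 0.0286, 1.292, -0.0006, -0.414], 'eef_pos': [0.4764, -0.227, 0.2063], 'tool_rot': [0.0151, 0.9999, -0.0004, 0.0001], 'ft_force': [-2.168, -2.0085, 0.0031], 'ft_torque': [-0.2623, 0.7566, -0.0688], 'grasp_force': 43.8942, 'grip_width': 0.0108}
0.465 121 [0.198 0.228 0.249]
0.475 156 [0.131 0.194 0.241]
0.485 236 [0.116 0.15  0.237]
0.495 187 [0.105 0.147 0.172]
0.505 142 [0.104 0.144 0.168]
0.515 56 [0.105 0.127 0.147]
0.525 14 [0.104 0.117 0.128]
0.535 19 [0.083 0.093 0.152]
0.545 208 [0.084 0.095 0.154]
0.555 365 [0.023 0.093 0.152]

0.475 16 [0.132 0.142 0.147]
0.485 58 [0.122 0.143 0.153]
0.495 20 [0.124 0.138 0.148]
0.505 19 [0.121 0.143 0.153]
0.515 17 [0.126 0.146 0.158]
0.525 14 [0.101 0.108 0.134]
0.535 37 [0.093 0.099 0.113]
0.545 157 [0.089 0.1   0.157]
0.555 161 [0.09  0.102 0.156]
```

Request:
arm_command(slide=[[-0.3, 0, -0.2], [-0.6, 0, -0.4], [-0.9, 0, -0.6], [-1.2, 0, -0.7], [-1.5, 0, -0.8]], spin=[0, 0, 0, 0, 0])

```text
clock: 11.92
eef_pos: [0.4916, -0.227, 0.2143]
tool_rot: [0.015, 1.0, 0.0, 0.001]
ft_force: [-0.3, -0.3, -1.5]
grip_width: 0.0103
grasp_force: 11.8
```

```bash
python3 - <<'E'
from h import *
st()
c=cam('scene');P=cloud(c); P=P[(P[:,2]>.02)&(P[:,2]<.25)]
prof(P,.46,.56,-.28,-.18,10)
u,v=proj(c,[.5,-.23,.16]); im=c['pixels'][int(v)-75:int(v)+75,int(u)-100:int(u)+100]
c=cam('top');w=c['pixels']; u,v=proj(c,[.5,-.23,.16]); w=w[int(v)-75:int(v)+75,int(u)-100:int(u)+100]
o=np.hstack([cv2.resize(i,(400,300),interpolation=cv2.INTER_CUBIC) for i in (im,w)])
cv2.imwrite('pics/l4.png',o[:,:,::-1])
E
```

```text
{'clock': 11.925, 'joint_pos': [-0.4331, 0.3294, 0.0815, 1.3216, 0.0008, -0.4033], 'eef_pos': [0.4916, -0.227, 0.2143], 'tool_rot': [0.0149, 0.9999, 0.0001, 0.0008], 'ft_force': [-0.3144, -0.2969, -1.5375], 'ft_torque': [0.0098, -0.0218, -0.0101], 'grasp_force': 11.7648, 'grip_width': 0.0103}
0.465 32 [0.224 0.241 0.25 ]
0.475 93 [0.141 0.219 0.247]
0.485 309 [0.124 0.179 0.247]
0.495 277 [0.113 0.16  0.244]
0.505 189 [0.11  0.158 0.218]
0.515 61 [0.111 0.133 0.159]
0.525 12 [0.111 0.12  0.13 ]
0.535 19 [0.081 0.088 0.153]
0.545 179 [0.08  0.096 0.153]
0.555 368 [0.023 0.094 0.151]
```

View pics/l4.png

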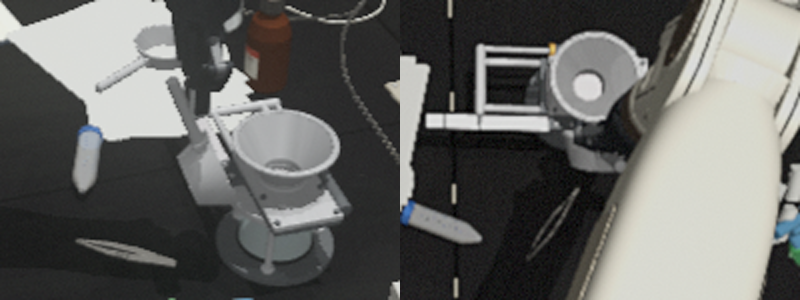

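Request:
arm_command(slide=[[0, 0, 0], [0, 0, 0], [1, 0, 0], [2.5, 0, -1.5], [3, 0, -4]], spin=[0, 0, 0, 0, 0], jaw=0.0)

```text
clock: 12.65
eef_pos: [0.4587, -0.2259, 0.2547]
tool_rot: [0.015, 1.0, 0.0, -0.001]
ft_force: [0.1, -0.2, -0.6]
grip_width: 0.0007
grasp_force: 0.0
```

Request:
arm_command(slide=[[0, 0, -1.5], [0, 0, -3], [0, 0, -4.5], [0, 0, -6], [0, 0, -6.5]], spin=[0, 0, 0, 0, 0])

```text
clock: 13.28
eef_pos: [0.4611, -0.2264, 0.3205]
tool_rot: [0.015, 1.0, -0.001, 0.001]
ft_force: [-0.4, 0.3, -1.2]
grip_width: 0.0001
grasp_force: 0.0
```

```bash
python3 - <<'E'
from h import *
st()
c=cam('scene')
P=cloud(c); P=P[(P[:,2]>.1)&(P[:,2]<.36)]
prof(P,.42,.54,-.29,-.17,12)
print()
q=P[(P[:,0]>.42)&(P[:,0]<.54)&(P[:,1]>-.29)&(P[:,1]<-.17)]
for z in np.arange(.13,.34,.01):
    s=q[abs(q[:,2]-z)<.005]
    if len(s): print(round(z,3),len(s),np.round(np.percentile(s[:,0],[2,50,98]),3),np.round(np.percentile(s[:,1],[2,98]),3))
E
```

```text
{'clock': 13.275, 'joint_pos': [-0.4564, 0.2483, 0.2446, 1.5646, 0.0, -0.4264], 'eef_pos': [0.4611, -0.2264, 0.3205], 'tool_rot': [0.015, 0.9999, -0.0005, 0.0011], 'ft_force': [-0.4306, 0.2666, -1.1623], 'ft_torque': [-0.0246, 0.0043, -0.0081], 'grasp_force': 0.0, 'grip_width': 0.0001}
0.455 118 [0.322 0.341 0.357]
0.465 62 [0.321 0.34  0.355]
0.475 11 [0.321 0.331 0.344]
0.535 6 [0.107 0.151 0.152]

0.15 5 [0.539 0.54  0.54 ] [-0.241 -0.224]
0.32 19 [0.452 0.46  0.472] [-0.236 -0.223]
0.33 49 [0.451 0.456 0.472] [-0.241 -0.22 ]
```

```bash
python3 - <<'E'
from h import *
c=cam('scene'); u,v=proj(c,[.5,-.2,.05]); a=c['pixels'][int(v)-100:int(v)+100,int(u)-133:int(u)+133]
w=cam('wrist'); 
o=np.hstack([cv2.resize(i,(400,300),interpolation=cv2.INTER_CUBIC) for i in (a,w['pixels'])])
t=cam('top'); u,v=proj(t,[.45,-.2,.05]); b=t['pixels'][int(v)-100:int(v)+100,int(u)-133:int(u)+133]
o=np.vstack([o,np.hstack([cv2.resize(b,(400,300)),np.zeros((300,400,3),np.uint8)])])
cv2.imwrite('pics/l5.png',o[:,:,::-1])
P=cloud(w); P=P[(P[:,2]>.012)&(P[:,2]<.2)]
q=P[(P[:,0]>.3)&(P[:,0]<.54)&(P[:,1]>-.33)&(P[:,1]<-.1)]
print(len(q)); 
for x in np.arange(.3,.55,.01):
    s=q[abs(q[:,0]-x)<.005]
    if len(s)>5: print(round(x,3),len(s),np.round(np.percentile(s[:,1],[2,50,98]),3),np.round(np.percentile(s[:,2],[2,50,98]),3))
for k in ('cup_grip','cup','ball_0_center'):
    print(k,[(round(r['confidence'],2),np.round(r['centre']),dep(w,r['centre'])) for r in landmark_of(w,k)])
E
```

```text
6941
0.31 25 [-0.326 -0.318 -0.313] [0.012 0.014 0.016]
0.32 189 [-0.329 -0.319 -0.308] [0.013 0.015 0.018]
0.33 236 [-0.329 -0.317 -0.304] [0.013 0.016 0.02 ]
0.34 270 [-0.33  -0.314 -0.3  ] [0.013 0.016 0.017]
0.35 296 [-0.329 -0.313 -0.297] [0.013 0.016 0.018]
0.36 328 [-0.329 -0.311 -0.293] [0.013 0.016 0.018]
0.37 306 [-0.329 -0.314 -0.295] [0.013 0.016 0.029]
0.38 160 [-0.33  -0.322 -0.308] [0.012 0.028 0.031]
0.39 152 [-0.328 -0.318 -0.309] [0.025 0.03  0.033]
0.4 155 [-0.321 -0.31  -0.301] [0.025 0.031 0.033]
0.41 153 [-0.313 -0.302 -0.292] [0.027 0.031 0.034]
0.42 151 [-0.305 -0.293 -0.284] [0.028 0.033 0.035]
0.43 236 [-0.296 -0.28  -0.24 ] [0.027 0.034 0.049]
0.44 383 [-0.286 -0.262 -0.224] [0.016 0.036 0.051]
0.45 375 [-0.287 -0.257 -0.217] [0.012 0.023 0.052]
0.46 387 [-0.303 -0.259 -0.212] [0.012 0.022 0.053]
0.47 540 [-0.329 -0.26  -0.21 ] [0.012 0.022 0.052]
0.48 573 [-0.328 -0.263 -0.21 ] [0.012 0.026 0.051]
0.49 520 [-0.291 -0.26  -0.212] [0.013 0.024 0.05 ]
0.5 541 [-0.286 -0.251 -0.217] [0.013 0.025 0.049]
0.51 556 [-0.278 -0.25  -0.225] [0.019 0.033 0.046]
0.52 89 [-0.266 -0.25  -0.236] [0.037 0.04  0.044]
0.53 8 [-0.233 -0.227 -0.224] [0.083 0.085 0.088]
0.54 312 [-0.251 -0.225 -0.194] [0.081 0.089 0.097]
cup_grip [(0.85, array([235., 128.]), array([ 0.39946402, -0.30977681,  0.03224707]))]
cup [(0.91, array([298., 188.]), array([ 0.47037849, -0.24470299,  0.01798547]))]
ball_0_center [(0.69, array([283., 204.]), array([ 0.48749124, -0.26274987,  0.02476508]))]
```

View pics/l5.png

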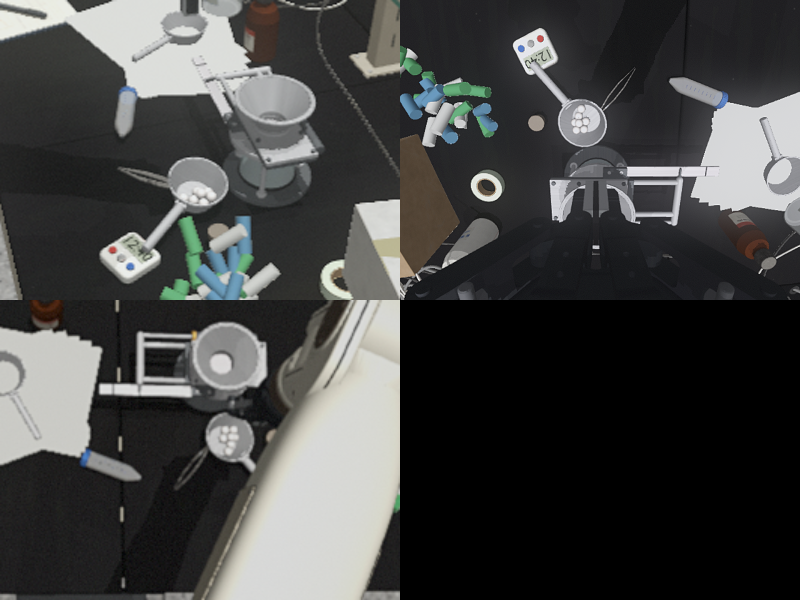

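```bash
python3 -c "
from h import *
rel([.411,-.3055,.10],129.8)"
```

```text
y now 88.3 slide [ 4.69 -8.1  21.83] spin -41.5
```

Request:
arm_command(slide=[[1, -1.6, 4.4], [2, -3.2, 8.8], [3, -4.8, 13.2], [4, -6.5, 17.6], [4.8, -8.1, 21.8]], spin=[-8.3, -16.6, -24.9, -33.2, -41.5], jaw=5.0)

```text
clock: 14.25
eef_pos: [0.4096, -0.3059, 0.0992]
tool_rot: [-0.342, 0.94, 0.0, -0.0]
ft_force: [1.3, -0.4, 0.3]
grip_width: 0.0498
grasp_force: 0.0
```

```bash
python3 - <<'E'
from h import *
st()
w=cam('wrist'); P=cloud(w); q=P[(P[:,2]>.022)&(P[:,2]<.045)&(P[:,0]>.37)&(P[:,0]<.43)&(P[:,1]>-.34)&(P[:,1]<-.27)]
l=cv2.fitLine(q[:,:2].astype(np.float32),cv2.DIST_HUBER,0,.01,.01).ravel(); print(len(q),l,np.degrees(np.arctan2(l[1],l[0])))
for x in (.39,.40,.41,.42,.43): print(x,l[3]+l[1]/l[0]*(x-l[2]))
print([(round(r['confidence'],2),onz(w,r['centre'],.027)) for r in landmark_of(w,'cup_grip')])
rel([.411,l[3]+l[1]/l[0]*(.411-l[2]),.007],129.8)
E
```

```text
{'clock': 14.25, 'joint_pos': [-0.6414, 0.3602, -0.191, 1.0202, -0.0, -1.3405], 'eef_pos': [0.4096, -0.3059, 0.0992], 'tool_rot': [-0.3425, 0.9395, 0.0003, -0.0002], 'ft_force': [1.2646, -0.4262, 0.341], 'ft_torque': [-0.0537, -0.0093, -0.0017], 'grasp_force': 0.0, 'grip_width': 0.0498}
3016 [ 0.759051    0.65103114  0.39905286 -0.31162456] 40.61939
0.39 -0.31938913
0.4 -0.3108122
0.41 -0.3022353
0.42 -0.2936584
0.43 -0.28508148
[(0.77, array([ 0.4020299 , -0.31069215,  0.027     ]))]
y now 129.7 slide [-0.57 -0.18  8.91] spin -0.1
```

Request:
arm_command(slide=[[-0.2, -0.1, 3], [-0.2, -0.1, 6], [-0.2, -0.1, 8], [-0.2, -0.1, 9.2], [-0.2, -0.1, 9.2]], spin=[0, 0, 0, 0, 0])

```text
clock: 14.98
eef_pos: [0.4129, -0.3049, 0.0092]
tool_rot: [-0.34, 0.94, 0.0, -0.0]
ft_force: [0.6, 0.2, 0.9]
grip_width: 0.05
grasp_force: 0.0
```

Request:
arm_command(slide=[[0, 0, 0], [0, 0, 0], [0, 0, 0], [0, 0, 0], [0, 0, -1]], spin=[0, 0, 0, 0, 0], jaw=0.5)

```text
clock: 15.6
eef_pos: [0.4118, -0.3048, 0.0187]
tool_rot: [-0.34, 0.94, 0.001, -0.001]
ft_force: [0.1, -0.4, -1.9]
grip_width: 0.0121
grasp_force: 58.2
```

Request:
arm_command(slide=[[0, 0, -3], [0, 0, -6], [0, 0, -9], [0, 0, -12], [0, 0, -14]], spin=[0, 0, 0, 0, 0])

```text
clock: 16.23
eef_pos: [0.4127, -0.3055, 0.1607]
tool_rot: [-0.34, 0.94, -0.001, 0.0]
ft_force: [0.3, -0.8, -2.9]
grip_width: 0.0122
grasp_force: 58.4
```

```bash
python3 -c "
from h import *
st(); rel([.385,.19,.16],88.3)"
```

```text
{'clock': 16.225, 'joint_pos': [-0.637, 0.3076, -0.093, 1.1689, -0.0004, -1.331], 'eef_pos': [0.4127, -0.3055, 0.1607], 'tool_rot': [-0.3401, 0.9404, -0.0007, 0.0002], 'ft_force': [0.2804, -0.8494, -2.8552], 'ft_torque': [-0.0425, 0.0749, 0.0523], 'grasp_force': 58.4107, 'grip_width': 0.0122}
y now 129.8 slide [-2.956e+01  3.986e+01  1.000e-02] spin 41.5
```

Request:
arm_command(slide=[[-1.6, 3.2, 0], [-3.6, 7.4, 0], [-5.8, 11.8, 0], [-8.2, 16.4, 0], [-10.4, 20.7, 0]], spin=[8.3, 16.6, 24.9, 33.2, 41.5])

```text
clock: 16.85
eef_pos: [0.3591, -0.0781, 0.1591]
tool_rot: [0.018, 1.0, 0.0, -0.0]
ft_force: [0.6, 0.5, -0.7]
grip_width: 0.0118
grasp_force: 58.4
```

Request:
arm_command(slide=[[-0.3, 5.6, 0], [-0.6, 11.6, 0], [-1, 17.6, 0], [-1.4, 23.6, 0], [-1.7, 27, 0]], spin=[0, 0, 0, 0, 0])

```text
clock: 17.48
eef_pos: [0.3848, 0.1924, 0.1592]
tool_rot: [0.014, 1.0, 0.0, 0.0]
ft_force: [0.3, 0.7, -2.2]
grip_width: 0.0117
grasp_force: 58.7
```

Request:
arm_command(slide=[[0, 0, 3.5], [0, 0, 8], [0, 0, 12], [0, 0, 14], [0, 0, 15]], spin=[0, 0, 0, 0, 0])

```text
clock: 18.1
eef_pos: [0.3837, 0.1893, 0.008]
tool_rot: [0.015, 1.0, -0.0, -0.002]
ft_force: [-4.7, 1.7, 5.8]
grip_width: 0.012
grasp_force: 59.4
```

```bash
python3 -c "
from h import *
st()
c=cam('top');P=cloud(c); q=P[(P[:,2]>.012)&(P[:,0]>.43)&(P[:,0]<.56)&(P[:,1]>.13)&(P[:,1]<.25)]
print(np.percentile(q,[1,50,99],axis=0).round(3))
r=q[q[:,2]>.035]; A=np.c_[r[:,:2],np.ones(len(r))]; print(np.linalg.lstsq(A,r[:,2],rcond=None)[0],r[:,:2].min(0),r[:,:2].max(0))
"
```

```text
{'clock': 18.1, 'joint_pos': [0.4579, 0.3475, -0.5132, 0.7134, 0.0006, 0.488], 'eef_pos': [0.3837, 0.1893, 0.008], 'tool_rot': [0.015, 0.9999, -0.0005, -0.0016], 'ft_force': [-4.6766, 1.6899, 5.8362], 'ft_torque': [-0.0855, 0.782, -0.0731], 'grasp_force': 59.372, 'grip_width': 0.012}
[[0.432 0.132 0.012]
 [0.504 0.171 0.017]
 [0.558 0.248 0.447]]
[-3.17339858  1.14689168  1.48847622] [0.43003787 0.13074016] [0.5599451  0.20713239]
```

Request:
arm_command(slide=[[0, 0, -0.1], [0, 0, -0.1], [0.8, 0, -0.1], [1.6, 0, -0.1], [2.4, 0, -0.1]], spin=[0, 0, 0, 0, 0], jaw=4.0)

```text
clock: 18.77
eef_pos: [0.3604, 0.1904, 0.0101]
tool_rot: [0.015, 1.0, -0.0, -0.0]
ft_force: [-0.6, -0.2, -0.9]
grip_width: 0.04
grasp_force: 0.0
```

```bash
python3 - <<'E'
from h import *
st()
c=cam('wrist'); P=cloud(c); 
for k,z in dict(cup=0,cup_grip=.027).items():
    print(k,[(round(r['confidence'],2),np.round(onz(c,r['centre'],z),4)) for r in landmark_of(c,k)[:2]])
E
```

```text
{'clock': 18.775, 'joint_pos': [0.4862, 0.3106, -0.5649, 0.6954, 0.0, 0.516], 'eef_pos': [0.3604, 0.1904, 0.0101], 'tool_rot': [0.0149, 0.9999, -0.0, -0.0001], 'ft_force': [-0.5715, -0.1561, -0.9245], 'ft_torque': [0.005, 0.001, -0.0265], 'grasp_force': 0.0, 'grip_width': 0.04}
cup []
cup_grip [(0.73, array([0.373 , 0.1911, 0.027 ]))]
```

Request:
arm_command(slide=[[0, 0, 0.2], [0, 0, 0.2], [0, 0, 0.2], [0, 0, 0.2], [0, 0, -1]], spin=[0, 0, 0, 0, 0], jaw=0.5)

```text
clock: 19.55
eef_pos: [0.3599, 0.1898, 0.0195]
tool_rot: [0.015, 1.0, -0.001, -0.001]
ft_force: [-0.4, -0.2, -1.7]
grip_width: 0.012
grasp_force: 58.1
```

Request:
arm_command(slide=[[0, 0, -5], [0, 0, -11], [0, 0, -17], [0, 0, -23], [0, 0, -28]], spin=[0, 0, 0, 0, 0])

```text
clock: 20.18
eef_pos: [0.3606, 0.1902, 0.3031]
tool_rot: [0.015, 1.0, 0.0, 0.001]
ft_force: [0.8, 0.4, -1.9]
grip_width: 0.0122
grasp_force: 58.2
```

```bash
python3 -c "
from h import *
st(); rel([.5645,-.229,.30],88.3)"
```

```text
{'clock': 20.175, 'joint_pos': [0.4853, 0.0332, -0.0532, 1.4828, -0.0, 0.5155], 'eef_pos': [0.3606, 0.1902, 0.3031], 'tool_rot': [0.0151, 0.9999, 0.0004, 0.0007], 'ft_force': [0.7894, 0.438, -1.8866], 'ft_torque': [0.0598, 0.0929, -0.0175], 'grasp_force': 58.1556, 'grip_width': 0.0122}
y now 88.3 slide [-21.64 -41.28   0.3 ] spin -0.0
```

Request:
arm_command(slide=[[-1.4, -2.7, 0], [-3.6, -7, 0], [-6, -11.6, 0], [-8.6, -16.4, 0], [-11.2, -21.2, 0]], spin=[0, 0, 0, 0, 0])

```text
clock: 20.8
eef_pos: [0.4665, -0.0264, 0.3005]
tool_rot: [0.015, 1.0, 0.0, -0.0]
ft_force: [1.6, 0.8, -1.3]
grip_width: 0.0119
grasp_force: 58.3
```

Request:
arm_command(slide=[[-2.6, -4.9, 0], [-5.2, -9.9, 0], [-7.6, -14.5, 0], [-9.6, -18.4, 0], [-10.4, -20.1, 0]], spin=[0, 0, 0, 0, 0], jaw=1.1)

```text
clock: 21.42
eef_pos: [0.5643, -0.2311, 0.2992]
tool_rot: [0.016, 1.0, 0.0, -0.001]
ft_force: [0.3, -0.1, -1.3]
grip_width: 0.0121
grasp_force: 58.1
```

```bash
python3 - <<'E'
from h import *
st(); rel([.5645,-.229,.30],88.3)
c=cam('scene'); P=cloud(c); P=P[(P[:,2]>.15)&(P[:,2]<.4)]
prof(P,.6,.74,-.3,-.17,14)
E
```

```text
{'clock': 21.425, 'joint_pos': [-0.3884, 0.4619, 0.4972, 1.6082, -0.0007, -0.3557], 'eef_pos': [0.5643, -0.2311, 0.2992], 'tool_rot': [0.0163, 0.9999, 0.0001, -0.0011], 'ft_force': [0.329, -0.0582, -1.2702], 'ft_torque': [0.012, 0.184, -0.0219], 'grasp_force': 58.1268, 'grip_width': 0.0121}
y now 88.1 slide [-0.01  0.22 -0.08] spin -0.2
0.605 47 [0.151 0.317 0.324]
0.615 48 [0.15  0.317 0.324]
0.625 71 [0.15  0.317 0.33 ]
0.635 109 [0.151 0.317 0.329]
0.645 171 [0.151 0.305 0.329]
0.655 144 [0.151 0.311 0.33 ]
0.665 128 [0.29  0.31  0.329]
0.675 157 [0.29  0.309 0.328]
0.685 137 [0.292 0.307 0.328]
0.695 130 [0.298 0.313 0.328]
0.705 160 [0.3   0.314 0.328]
0.715 58 [0.315 0.324 0.328]
```

Request:
arm_command(slide=[[0, 0, 0], [0, 0, 0], [0, 0, 0], [0, 0, 0], [0, 0, 0]], spin=[0, 0, 0, 0, 0], jaw=1.15)

```text
clock: 22.1
eef_pos: [0.5647, -0.2283, 0.3002]
tool_rot: [0.015, 1.0, -0.0, 0.0]
ft_force: [0.2, -0.1, -1.4]
grip_width: 0.0124
grasp_force: 58.1
```

```bash
python3 - <<'E'
from h import *
st()
E
```

```text
{'clock': 22.1, 'joint_pos': [-0.3843, 0.4581, 0.4938, 1.6063, -0.0, -0.3549], 'eef_pos': [0.5647, -0.2283, 0.3002], 'tool_rot': [0.0147, 0.9999, -0.0, 0.0001], 'ft_force': [0.2162, -0.0909, -1.3501], 'ft_torque': [-0.0098, 0.1654, -0.0408], 'grasp_force': 58.135, 'grip_width': 0.0124}
```

Request:
arm_command(slide=[[0, 0, 0], [0, 0, 0], [0, 0, 0], [0, 0, 0], [0, 0, 0]], spin=[0, 0, 0, 0, 0], jaw=1.18)

```text
clock: 22.72
eef_pos: [0.5647, -0.2288, 0.3]
tool_rot: [0.015, 1.0, 0.0, -0.0]
ft_force: [-0.2, 0.1, -2.2]
grip_width: 0.0123
grasp_force: 58.2
```

Request:
arm_command(slide=[[0, 0, 0], [0, 0, 0], [0, 0, 0], [0, 0, 0], [0, 0, 0]], spin=[0, 0, 0, 0, 0], jaw=1.2)

```text
clock: 23.35
eef_pos: [0.5647, -0.2288, 0.3]
tool_rot: [0.015, 1.0, 0.0, 0.0]
ft_force: [-0.3, 0.3, -2.0]
grip_width: 0.0126
grasp_force: 53.2
```

Request:
arm_command(slide=[[0, 0, 0], [0, 0, 0], [0, 0, 0], [0, 0, 0], [0, 0, 0]], spin=[0, 0, 0, 0, 0], jaw=1.23)

```text
clock: 23.98
eef_pos: [0.5647, -0.2288, 0.3]
tool_rot: [0.015, 1.0, -0.0, 0.0]
ft_force: [-0.0, 0.5, -1.6]
grip_width: 0.0123
grasp_force: 43.9
```

```bash
python3 - <<'E'
from h import *
st()
E
```

```text
{'clock': 23.975, 'joint_pos': [-0.3849, 0.4587, 0.4941, 1.6062, 0.0, -0.3549], 'eef_pos': [0.5647, -0.2288, 0.3], 'tool_rot': [0.015, 0.9999, -0.0, 0.0], 'ft_force': [-0.049, 0.5147, -1.6426], 'ft_torque': [0.0235, 0.1286, -0.045], 'grasp_force': 43.8881, 'grip_width': 0.0123}
```

Request:
arm_command(slide=[[0, 0, 0], [0, 0, 0], [0, 0, 0], [0, 0, 0], [0, 0, 0]], spin=[0, 0, 0, 0, 0], jaw=1.27)

```text
clock: 24.6
eef_pos: [0.5647, -0.2288, 0.3]
tool_rot: [0.015, 1.0, -0.0, 0.0]
ft_force: [0.3, 0.1, -1.6]
grip_width: 0.0126
grasp_force: 32.1
```

```bash
python3 - <<'E'
from h import *
st()
c=cam('scene'); P=cloud(c); P=P[(P[:,2]>.16)&(P[:,2]<.4)]
prof(P,.6,.74,-.3,-.17,7)
E
```

```text
{'clock': 24.6, 'joint_pos': [-0.3849, 0.4587, 0.4942, 1.6063, -0.0, -0.3549], 'eef_pos': [0.5647, -0.2288, 0.3], 'tool_rot': [0.015, 0.9999, -0.0, 0.0], 'ft_force': [0.3492, 0.1223, -1.6486], 'ft_torque': [0.0244, 0.1555, 0.0037], 'grasp_force': 32.0547, 'grip_width': 0.0126}
0.61 65 [0.312 0.32  0.325]
0.63 135 [0.305 0.322 0.331]
0.65 253 [0.291 0.313 0.329]
0.67 282 [0.292 0.31  0.329]
0.69 273 [0.293 0.309 0.328]
0.71 222 [0.302 0.319 0.328]
```

Request:
arm_command(slide=[[0, 0, 0], [0, 0, 0], [0, 0, 0], [0, 0, 0], [0, 0, 0]], spin=[0, 0, 0, 0, 0], jaw=1.3)

```text
clock: 25.28
eef_pos: [0.5647, -0.2288, 0.3]
tool_rot: [0.015, 1.0, -0.0, -0.0]
ft_force: [0.7, -0.5, -2.1]
grip_width: 0.013
grasp_force: 22.8
```

```bash
python3 - <<'E'
from h import *
st()
c=cam('scene'); P=cloud(c); P=P[(P[:,2]>.16)&(P[:,2]<.4)]
prof(P,.6,.74,-.3,-.17,7)
E
```

```text
{'clock': 25.275, 'joint_pos': [-0.3849, 0.4587, 0.4941, 1.6062, -0.0, -0.3549], 'eef_pos': [0.5647, -0.2288, 0.3], 'tool_rot': [0.015, 0.9999, -0.0, -0.0], 'ft_force': [0.6905, -0.4571, -2.0819], 'ft_torque': [0.0115, 0.1892, -0.0063], 'grasp_force': 22.7731, 'grip_width': 0.013}
0.61 59 [0.313 0.32  0.324]
0.63 139 [0.302 0.321 0.33 ]
0.65 251 [0.29  0.313 0.329]
0.67 288 [0.289 0.309 0.328]
0.69 271 [0.294 0.309 0.327]
0.71 225 [0.3   0.317 0.328]
```

Still level; ease a little more.

Request:
arm_command(slide=[[0, 0, 0], [0, 0, 0], [0, 0, 0], [0, 0, 0], [0, 0, 0]], spin=[0, 0, 0, 0, 0], jaw=1.33)

```text
clock: 25.95
eef_pos: [0.5648, -0.2288, 0.3]
tool_rot: [0.015, 1.0, -0.0, 0.0]
ft_force: [0.3, 0.3, -1.8]
grip_width: 0.0135
grasp_force: 16.2
```

```bash
python3 - <<'E'
from h import *
st()
c=cam('scene'); P=cloud(c); P=P[(P[:,2]>.16)&(P[:,2]<.4)]
prof(P,.56,.74,-.3,-.17,9)
E
```

```text
{'clock': 25.95, 'joint_pos': [-0.3849, 0.4586, 0.4942, 1.6062, 0.0, -0.3549], 'eef_pos': [0.5648, -0.2288, 0.3], 'tool_rot': [0.015, 0.9999, -0.0, 0.0001], 'ft_force': [0.273, 0.2707, -1.7694], 'ft_torque': [0.0049, 0.0784, -0.013], 'grasp_force': 16.1887, 'grip_width': 0.0135}
0.57 296 [0.302 0.367 0.399]
0.59 67 [0.287 0.301 0.313]
0.61 186 [0.245 0.264 0.295]
0.63 305 [0.234 0.267 0.288]
0.65 161 [0.229 0.256 0.273]
0.67 131 [0.233 0.245 0.258]
0.69 85 [0.232 0.237 0.245]
```

Request:
arm_command(slide=[[0, 0, 0], [0, 0, 0], [0, 0, 0], [0, 0, 0], [0, 0, 0]], spin=[0, 0, 0, 0, 0], jaw=1.34)

```text
clock: 26.62
eef_pos: [0.5647, -0.2288, 0.3]
tool_rot: [0.015, 1.0, 0.0, -0.0]
ft_force: [0.3, -0.6, -1.2]
grip_width: 0.0134
grasp_force: 13.4
```

```bash
python3 - <<'E'
from h import *
st()
c=cam('scene'); P=cloud(c); P=P[(P[:,2]>.16)&(P[:,2]<.4)]
prof(P,.56,.74,-.3,-.17,9)
E
```

```text
{'clock': 26.625, 'joint_pos': [-0.3849, 0.4587, 0.4941, 1.6063, 0.0, -0.3549], 'eef_pos': [0.5647, -0.2288, 0.3], 'tool_rot': [0.015, 0.9999, 0.0, -0.0], 'ft_force': [0.2668, -0.6098, -1.1699], 'ft_torque': [0.0277, 0.1279, -0.0108], 'grasp_force': 13.3858, 'grip_width': 0.0134}
0.57 292 [0.301 0.366 0.399]
0.59 63 [0.288 0.301 0.313]
0.61 198 [0.247 0.265 0.295]
0.63 293 [0.235 0.267 0.288]
0.65 165 [0.229 0.256 0.274]
0.67 135 [0.232 0.245 0.258]
0.69 86 [0.231 0.237 0.245]
```

Request:
arm_command(slide=[[0, 0, 0], [0, 0, 0], [0, 0, 0], [0, 0, 0], [0, 0, 0]], spin=[0, 0, 0, 0, 0], jaw=1.36)

```text
clock: 27.3
eef_pos: [0.5647, -0.2288, 0.3]
tool_rot: [0.015, 1.0, -0.0, 0.0]
ft_force: [0.4, -0.5, -1.5]
grip_width: 0.0138
grasp_force: 9.1
```

```bash
python3 - <<'E'
from h import *
st()
c=cam('scene'); P=cloud(c); P=P[(P[:,2]>.16)&(P[:,2]<.4)]
prof(P,.56,.74,-.3,-.17,9)
E
```

```text
{'clock': 27.3, 'joint_pos': [-0.3849, 0.4587, 0.4942, 1.6063, -0.0, -0.3549], 'eef_pos': [0.5647, -0.2288, 0.3], 'tool_rot': [0.015, 0.9999, -0.0, 0.0], 'ft_force': [0.4088, -0.4672, -1.4643], 'ft_torque': [-0.0007, 0.1081, 0.0467], 'grasp_force': 9.0593, 'grip_width': 0.0138}
0.57 300 [0.301 0.366 0.399]
0.59 137 [0.236 0.275 0.302]
0.61 389 [0.219 0.254 0.277]
0.63 167 [0.212 0.241 0.264]
0.65 58 [0.216 0.23  0.245]
0.67 39 [0.209 0.213 0.223]
```

Request:
arm_command(slide=[[0, 0, 0], [0, 0, 0], [0, 0, 0], [0, 0, 0], [0, 0, 0]], spin=[0, 0, 0, 0, 0], jaw=1.375)

```text
clock: 27.98
eef_pos: [0.5647, -0.2288, 0.3]
tool_rot: [0.015, 1.0, -0.0, 0.0]
ft_force: [0.4, 0.1, -2.6]
grip_width: 0.0137
grasp_force: 5.6
```

```bash
python3 - <<'E'
from h import *
st()
c=cam('scene'); P=cloud(c); P=P[(P[:,2]>.16)&(P[:,2]<.4)]
prof(P,.56,.74,-.3,-.17,9)
E
```

```text
{'clock': 27.975, 'joint_pos': [-0.3849, 0.4587, 0.4942, 1.6062, 0.0, -0.3549], 'eef_pos': [0.5647, -0.2288, 0.3], 'tool_rot': [0.015, 0.9999, -0.0, 0.0], 'ft_force': [0.4398, 0.0719, -2.5516], 'ft_torque': [0.0361, 0.0851, -0.0164], 'grasp_force': 5.6171, 'grip_width': 0.0137}
0.57 318 [0.283 0.364 0.399]
0.59 394 [0.208 0.242 0.287]
0.61 293 [0.201 0.24  0.268]
0.63 51 [0.2   0.218 0.238]
```

Request:
arm_command(slide=[[0, 0, 0], [0, 0, 0], [0, 0, 0], [0, 0, 0], [0, 0, 0]], spin=[0, 0, 0, 0, 0], jaw=1.383)

```text
clock: 28.65
eef_pos: [0.5647, -0.2288, 0.3]
tool_rot: [0.015, 1.0, -0.0, 0.0]
ft_force: [0.3, -0.3, -1.6]
grip_width: 0.014
grasp_force: 3.6
```

```bash
python3 - <<'E'
from h import *
st()
c=cam('scene'); P=cloud(c); P=P[(P[:,2]>.14)&(P[:,2]<.32)&(P[:,1]>-.3)&(P[:,1]<-.16)&(P[:,0]>.54)]
for z in np.arange(.145,.31,.01):
    s=P[abs(P[:,2]-z)<.005]
    if len(s)>3: print(round(z,3),len(s),np.round(np.percentile(s[:,0],[2,50,98]),3))
E
```

```text
{'clock': 28.65, 'joint_pos': [-0.3849, 0.4587, 0.4942, 1.6062, 0.0, -0.355], 'eef_pos': [0.5647, -0.2288, 0.3], 'tool_rot': [0.015, 0.9999, -0.0, 0.0], 'ft_force': [0.2611, -0.3467, -1.6065], 'ft_torque': [0.026, -0.0038, 0.0286], 'grasp_force': 3.6302, 'grip_width': 0.014}
0.145 322 [0.548 0.601 0.648]
0.155 254 [0.541 0.583 0.653]
0.185 5 [0.587 0.588 0.591]
0.195 39 [0.583 0.593 0.626]
0.205 71 [0.578 0.594 0.619]
0.215 91 [0.574 0.591 0.617]
0.225 111 [0.571 0.589 0.612]
0.235 171 [0.569 0.582 0.608]
0.245 140 [0.577 0.588 0.604]
0.255 79 [0.581 0.595 0.601]
0.265 55 [0.578 0.588 0.599]
0.275 76 [0.574 0.773 0.777]
0.285 178 [0.571 0.773 0.939]
0.295 200 [0.567 0.912 0.955]
0.305 205 [0.555 0.913 0.955]
```

Request:
arm_command(slide=[[0, 0, 1], [0, 0, 2.5], [0, 0, 4.1], [-0.6, 0, 4.1], [-1.1, 0, 4.1]], spin=[0, 0, 0, 0, 0], jaw=1.355)

```text
clock: 29.32
eef_pos: [0.5761, -0.2291, 0.2593]
tool_rot: [0.015, 1.0, -0.0, 0.0]
ft_force: [-2.7, 0.8, 1.9]
grip_width: 0.0138
grasp_force: 8.1
```

Request:
arm_command(slide=[[-0.8, 0, -0.3], [-1.5, 0, -0.6], [-2.2, 0, -0.8], [-2.8, 0, -1], [-3.4, 0, -1.1]], spin=[0, 0, 0, 0, 0])

```text
clock: 29.95
eef_pos: [0.6102, -0.2301, 0.2704]
tool_rot: [0.015, 1.0, -0.0, 0.0]
ft_force: [-2.4, -0.2, 1.7]
grip_width: 0.0139
grasp_force: 7.9
```

```bash
python3 - <<'E'
from h import *
st()
c=cam('scene'); P=cloud(c); P=P[(P[:,2]>.10)&(P[:,2]<.28)&(P[:,1]>-.3)&(P[:,1]<-.16)&(P[:,0]>.54)&(P[:,0]<.7)]
for z in np.arange(.105,.27,.01):
    s=P[abs(P[:,2]-z)<.005]
    if len(s)>3: print(round(z,3),len(s),np.round(np.percentile(s[:,0],[2,50,98]),3))
E
```

```text
{'clock': 29.95, 'joint_pos': [-0.3607, 0.557, 0.5771, 1.5904, 0.0, -0.3307], 'eef_pos': [0.6102, -0.2301, 0.2704], 'tool_rot': [0.015, 0.9999, -0.0001, 0.0002], 'ft_force': [-2.4433, -0.1693, 1.6738], 'ft_torque': [0.1803, 0.3987, 0.0037], 'grasp_force': 7.8507, 'grip_width': 0.0139}
0.105 854 [0.557 0.596 0.648]
0.115 179 [0.573 0.606 0.626]
0.125 190 [0.565 0.597 0.632]
0.135 190 [0.556 0.589 0.635]
0.145 224 [0.543 0.584 0.639]
0.155 233 [0.542 0.581 0.643]
0.165 75 [0.596 0.604 0.634]
0.175 100 [0.595 0.605 0.632]
0.185 111 [0.594 0.606 0.632]
0.195 132 [0.592 0.607 0.63 ]
0.205 187 [0.592 0.605 0.629]
0.215 140 [0.599 0.613 0.63 ]
0.225 70 [0.608 0.621 0.629]
0.235 27 [0.608 0.613 0.62 ]
0.245 25 [0.606 0.612 0.62 ]
0.255 26 [0.606 0.609 0.618]
0.265 15 [0.604 0.606 0.615]
```

Request:
arm_command(slide=[[-0.7, 0, -0.15], [-1.4, 0, -0.25], [-2, 0, -0.3], [-2, 0, -0.3], [-2, 0, -0.3]], spin=[0, 0, 0, 0, 0])

```text
clock: 30.62
eef_pos: [0.6297, -0.2308, 0.2726]
tool_rot: [0.015, 1.0, 0.0, -0.0]
ft_force: [-0.1, -0.2, -1.9]
grip_width: 0.0138
grasp_force: 7.6
```

Request:
arm_command(slide=[[0, 0, 0], [0, 0, 0], [1, 0, 0], [2, 0, -0.5], [3, 0, -1.5]], spin=[0, 0, 0, 0, 0], jaw=1.25)

```text
clock: 31.25
eef_pos: [0.599, -0.2298, 0.2884]
tool_rot: [0.015, 1.0, 0.0, -0.0]
ft_force: [0.4, 0.2, -1.3]
grip_width: 0.0133
grasp_force: 29.9
```

```bash
python3 - <<'E'
from h import *
st()
c=cam('scene'); P=cloud(c); P=P[(P[:,2]>.10)&(P[:,2]<.28)&(P[:,1]>-.3)&(P[:,1]<-.16)&(P[:,0]>.54)&(P[:,0]<.7)]
for z in np.arange(.155,.27,.02):
    s=P[abs(P[:,2]-z)<.005]
    if len(s)>3: print(round(z,3),len(s),np.round(np.percentile(s[:,0],[2,50,98]),3))
u,v=proj(c,[.6,-.23,.17]); a=c['pixels'][int(v)-50:int(v)+50,int(u)-65:int(u)+65]
t=cam('wrist')['pixels']
o=np.hstack([cv2.resize(i,(400,300),interpolation=cv2.INTER_CUBIC) for i in (a,t)]); cv2.imwrite('pics/l6.png',o[:,:,::-1])
E
```

```text
{'clock': 31.25, 'joint_pos': [-0.3663, 0.5343, 0.5855, 1.6224, 0.0, -0.3362], 'eef_pos': [0.599, -0.2298, 0.2884], 'tool_rot': [0.015, 0.9999, 0.0001, -0.0002], 'ft_force': [0.4124, 0.1548, -1.3383], 'ft_torque': [-0.0149, -0.0179, 0.0044], 'grasp_force': 29.8716, 'grip_width': 0.0133}
0.155 263 [0.542 0.585 0.652]
0.175 45 [0.568 0.577 0.604]
0.195 118 [0.567 0.576 0.605]
0.215 147 [0.567 0.58  0.604]
0.235 139 [0.577 0.593 0.608]
0.255 33 [0.588 0.593 0.599]
```

View pics/l6.png

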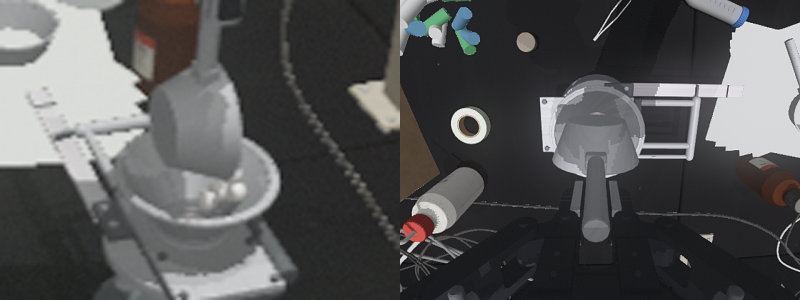

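Request:
arm_command(slide=[[0, 0, -2], [0, 0, -4], [0.8, 4, -4], [2, 10, -4], [3.3, 16, -4]], spin=[0, 0, 0, 0, 0])

```text
clock: 31.98
eef_pos: [0.5715, -0.0676, 0.3283]
tool_rot: [0.016, 1.0, 0.0, 0.001]
ft_force: [1.1, 0.1, -0.7]
grip_width: 0.0131
grasp_force: 29.9
```

Request:
arm_command(slide=[[1.2, 6, 0], [2.4, 12, 2], [3.6, 18, 5], [4.8, 23.5, 9], [5.3, 25.8, 12]], spin=[0, 0, 0, 0, 0])

```text
clock: 32.6
eef_pos: [0.5263, 0.1932, 0.2081]
tool_rot: [0.014, 1.0, 0.001, 0.001]
ft_force: [0.9, -0.1, -1.5]
grip_width: 0.0132
grasp_force: 29.9
```

```bash
python3 - <<'E'
from h import *
st()
c=cam('top')
r=[(round(b['confidence'],2),np.round(b['centre'],0).tolist(),np.round(dep(c,b['centre'],0),3).tolist()) for b in landmark_of(c,'ball_0_center')]
print(*r,sep='\n')
u,v=proj(c,[.5995,-.23,.12]); g=c['pixels'][int(v)-14:int(v)+15,int(u)-14:int(u)+15].astype(int).mean(2); print(g[::1,::1].astype(int)[4:26,4:26])
s=cam('scene'); P=cloud(s); P=P[(P[:,2]>.02)&(P[:,2]<.28)&(P[:,1]>.13)&(P[:,1]<.25)&(P[:,0]>.45)&(P[:,0]<.6)]
for z in np.arange(.025,.27,.015):
    q=P[abs(P[:,2]-z)<.005]
    if len(q)>3: print(round(z,3),len(q),np.round(np.percentile(q[:,0],[2,50,98]),3))
E
```

```text
{'clock': 32.6, 'joint_pos': [0.3517, 0.3688, 0.122, 1.3208, 0.0003, 0.3796], 'eef_pos': [0.5263, 0.1932, 0.2081], 'tool_rot': [0.0139, 0.9999, 0.0007, 0.0014], 'ft_force': [0.9149, -0.1082, -1.504], 'ft_torque': [0.0378, -0.0609, -0.0104], 'grasp_force': 29.9421, 'grip_width': 0.0132}
(0.43, [413.0, 207.0], [0.597, -0.22, 0.115])
(0.42, [424.0, 202.0], [0.609, -0.249, 0.125])
[[147 146 148 147 148 151 151 150 149 149 148 146 145 146 148 148 148 147
  146 148 147 147]
 [150 148 148 146 149 149 152 148 147 147 148 144 146 147 147 145 146 145
  147 147 147 148]
 [151 149 147 145 146 148 148 151 155 167 167 152 145 145 147 145 144 144
  146 145 145 148]
 [151 148 148 147 146 148 143 163 194 207 207 187 157 144 146 140 147 162
  156 148 143 146]
 [152 150 150 146 147 145 136 174 213 223 221 214 180 137 136 161 193 206
  203 180 148 146]
 [154 153 152 151 150 137 119 169 212 222 221 217 183 113 131 187 217 222
  222 201 160 148]
 [155 156 151 153 139 111 105 149 194 212 214 202 176 149 153 188 217 222
  221 206 169 147]
 [154 156 153 144 124 128 145 146 159 178 183 188 201 205 181 169 202
[... 1053 characters left out ...]
153 151 149 150 154 152 142 157 181 186 175 175 186 170 146 153 152
  153 152 151 152]
 [146 147 149 150 151 151 154 150 148 153 153 145 153 159 154 152 152 153
  153 152 152 152]
 [153 148 151 154 154 156 157 155 153 153 151 152 152 152 154 152 152 151
  153 150 153 153]]
0.025 45 [0.554 0.582 0.598]
0.04 37 [0.552 0.567 0.598]
0.085 17 [0.493 0.516 0.531]
0.1 51 [0.491 0.51  0.528]
0.115 64 [0.49  0.504 0.529]
0.13 74 [0.491 0.506 0.528]
0.145 98 [0.492 0.51  0.529]
0.16 28 [0.512 0.519 0.532]
0.175 15 [0.512 0.515 0.522]
0.19 18 [0.512 0.517 0.524]
0.205 20 [0.512 0.517 0.534]
0.22 32 [0.512 0.52  0.534]
0.235 32 [0.513 0.518 0.533]
0.25 43 [0.509 0.514 0.533]
0.265 31 [0.508 0.515 0.535]
```

Request:
arm_command(slide=[[0, 0, 2], [0, 0, 4], [0, 0, 6], [0, 0, 7], [0, 0, 7.4]], spin=[0, 0, 0, 0, 0])

```text
clock: 33.38
eef_pos: [0.5271, 0.19, 0.1346]
tool_rot: [0.016, 1.0, 0.0, 0.001]
ft_force: [-0.1, 0.0, 0.2]
grip_width: 0.0134
grasp_force: 30.0
```

Request:
arm_command(slide=[[0.6, 0, 0.15], [1.3, 0, 0.35], [2, 0, 0.5], [2.6, 0, 0.7], [2.6, 0, 0.7]], spin=[0, 0, 0, 0, 0], jaw=1.34)

```text
clock: 34.0
eef_pos: [0.5007, 0.1918, 0.1292]
tool_rot: [0.015, 1.0, 0.001, 0.002]
ft_force: [-0.5, -0.6, 7.7]
grip_width: 0.0133
grasp_force: 17.3
```

```bash
cat >> h.py <<'E'
def cupx(y0,y1,x0=.3,x1=.6,zs=np.arange(.01,.22,.01)):
    s=cam('scene'); P=cloud(s); P=P[(P[:,2]>.005)&(P[:,1]>y0)&(P[:,1]<y1)&(P[:,0]>x0)&(P[:,0]<x1)]
    for z in zs:
        q=P[abs(P[:,2]-z)<.005]
        if len(q)>3: print(round(z,3),len(q),np.round(np.percentile(q[:,0],[2,98]),3))
E
python3 -c "
from h import *
st(); cupx(.14,.25,.45,.57)"
```

```text
{'clock': 34.0, 'joint_pos': [0.3661, 0.3735, -0.0844, 1.109, -0.0004, 0.3955], 'eef_pos': [0.5007, 0.1918, 0.1292], 'tool_rot': [0.0147, 0.9999, 0.0005, 0.0019], 'ft_force': [-0.5485, -0.6369, 7.6545], 'ft_torque': [-0.2232, 0.0465, -0.04], 'grasp_force': 17.2822, 'grip_width': 0.0133}
0.01 514 [0.451 0.566]
0.02 86 [0.451 0.547]
0.03 60 [0.485 0.569]
0.04 70 [0.483 0.568]
0.05 66 [0.482 0.519]
0.06 77 [0.481 0.519]
0.07 91 [0.483 0.517]
0.08 51 [0.499 0.519]
0.09 24 [0.498 0.516]
0.1 14 [0.497 0.507]
0.11 16 [0.495 0.509]
0.12 14 [0.495 0.504]
0.13 11 [0.492 0.511]
0.14 36 [0.49  0.511]
0.15 28 [0.49  0.512]
0.16 27 [0.49  0.511]
0.17 15 [0.488 0.507]
0.18 47 [0.488 0.511]
0.19 28 [0.487 0.512]
0.2 49 [0.483 0.506]
0.21 37 [0.484 0.518]
```

Request:
arm_command(slide=[[0, 0, 0.1], [0.8, 0, 0.4], [1.8, 0, 0.8], [2.8, 0, 1.2], [3.8, 0, 1.6]], spin=[0, 0, 0, 0, 0], jaw=1.37)

```text
clock: 34.67
eef_pos: [0.462, 0.1928, 0.1117]
tool_rot: [0.015, 1.0, 0.0, 0.001]
ft_force: [-0.6, -0.6, 6.2]
grip_width: 0.0137
grasp_force: 7.0
```

```bash
python3 -c "
from h import *
st(); cupx(.14,.25,.42,.54)"
```

```text
{'clock': 34.675, 'joint_pos': [0.3953, 0.3268, -0.2041, 1.0382, 0.0001, 0.425], 'eef_pos': [0.462, 0.1928, 0.1117], 'tool_rot': [0.0148, 0.9999, 0.0004, 0.0008], 'ft_force': [-0.553, -0.6044, 6.1969], 'ft_torque': [-0.0767, 0.1484, 0.0049], 'grasp_force': 6.9581, 'grip_width': 0.0137}
0.01 525 [0.424 0.538]
0.02 113 [0.423 0.523]
0.03 47 [0.473 0.519]
0.04 61 [0.468 0.513]
0.05 69 [0.466 0.507]
0.06 78 [0.469 0.502]
0.07 48 [0.478 0.498]
0.08 37 [0.474 0.494]
0.09 18 [0.469 0.482]
0.1 14 [0.465 0.475]
0.11 13 [0.455 0.475]
0.12 27 [0.451 0.472]
0.13 27 [0.451 0.472]
0.14 35 [0.446 0.472]
0.15 17 [0.441 0.464]
0.16 46 [0.44  0.473]
0.17 30 [0.449 0.472]
0.18 42 [0.446 0.469]
0.19 32 [0.446 0.481]
0.2 33 [0.444 0.48 ]
0.21 52 [0.442 0.48 ]
```

Request:
arm_command(slide=[[1, 0, 0.4], [2, 0, 0.9], [3.4, 0, 1.7], [4.8, 0, 2.8], [6.2, 0, 4.1]], spin=[0, 0, 0, 0, 0])

```text
clock: 35.35
eef_pos: [0.3992, 0.1945, 0.0697]
tool_rot: [0.015, 1.0, 0.0, -0.0]
ft_force: [0.2, 0.1, 0.6]
grip_width: 0.0136
grasp_force: 5.1
```

```bash
python3 -c "
from h import *
st(); cupx(.14,.25,.38,.54,np.arange(.01,.12,.01))"
```

```text
{'clock': 35.35, 'joint_pos': [0.453, 0.2776, -0.4045, 0.8887, 0.0006, 0.4825], 'eef_pos': [0.3992, 0.1945, 0.0697], 'tool_rot': [0.0148, 0.9999, 0.0003, -0.0002], 'ft_force': [0.1642, 0.0741, 0.569], 'ft_torque': [0.0061, 0.05, -0.0194], 'grasp_force': 5.0516, 'grip_width': 0.0136}
0.01 460 [0.409 0.538]
0.02 186 [0.413 0.519]
0.03 140 [0.441 0.518]
0.04 110 [0.441 0.5  ]
0.05 84 [0.44  0.483]
0.06 65 [0.429 0.468]
0.07 55 [0.391 0.451]
0.08 39 [0.389 0.425]
0.09 39 [0.382 0.411]
0.1 32 [0.381 0.41 ]
0.11 6 [0.386 0.402]
```

Request:
arm_command(slide=[[1, 0, 1.2], [1.8, 0, 2.6], [2.4, 0, 3.8], [2.9, 0, 5], [3.2, 0, 6]], spin=[0, 0, 0, 0, 0])

```text
clock: 36.02
eef_pos: [0.3681, 0.1953, 0.0093]
tool_rot: [0.015, 1.0, 0.0, -0.0]
ft_force: [-1.9, 1.0, 1.7]
grip_width: 0.0138
grasp_force: 4.7
```

```bash
python3 -c "
from h import *
st(); cupx(.14,.25,.38,.54,np.arange(.01,.09,.01))"
```

```text
{'clock': 36.025, 'joint_pos': [0.4878, 0.3261, -0.543, 0.7019, 0.0002, 0.5177], 'eef_pos': [0.3681, 0.1953, 0.0093], 'tool_rot': [0.015, 0.9999, 0.0, -0.0001], 'ft_force': [-1.9393, 1.028, 1.6571], 'ft_torque': [0.0067, 0.1762, -0.0001], 'grasp_force': 4.6542, 'grip_width': 0.0138}
0.01 511 [0.412 0.538]
0.02 185 [0.391 0.516]
0.03 216 [0.386 0.494]
0.04 153 [0.416 0.499]
0.05 6 [0.39  0.499]
0.08 4 [0.381 0.384]
```

Request:
arm_command(slide=[[0, 0, 0], [0, 0, 0], [0, 0, -1], [0, 0, -4], [0, 0, -9]], spin=[0, 0, 0, 0, 0], jaw=4.0)

```text
clock: 36.7
eef_pos: [0.3672, 0.1947, 0.1006]
tool_rot: [0.015, 1.0, -0.001, -0.001]
ft_force: [1.5, 0.7, -0.6]
grip_width: 0.0402
grasp_force: 0.0
```

Request:
arm_command(slide=[[-1, -3, -3], [-2, -8, -7], [-4, -13, -9], [-6, -18, -9], [-8, -23, -9]], spin=[0, 0, 0, 0, 0])

```text
clock: 37.33
eef_pos: [0.4423, -0.0388, 0.1918]
tool_rot: [0.015, 1.0, -0.0, 0.002]
ft_force: [0.1, 0.9, -0.3]
grip_width: 0.0398
grasp_force: 0.0
```

```bash
python3 - <<'E'
from h import *
st()
c=cam('scene'); P=cloud(c)
r=P[(P[:,2]>.033)&(P[:,2]<.06)&(P[:,0]>.4)&(P[:,0]<.535)&(P[:,1]>.13)&(P[:,1]<.25)]
A=np.c_[r[:,:2],np.ones(len(r))]; print(len(r),np.linalg.lstsq(A,r[:,2],rcond=None)[0],r.min(0),r.max(0))
t=cam('top')
for k,z in (('cup_empty',0),('stopper',0),('falcon',0),('tweezers',0),('gate_bar',.0945),('gate_pointer',.095)):
    print(k,[(round(b['confidence'],2),np.round(onz(t,b['centre'],z),4).tolist()) for b in landmark_of(t,k)[:2]])
rel([.604,-.0905,.16],88.3)
E
```

```text
{'clock': 37.325, 'joint_pos': [-0.0876, 0.1505, -0.213, 1.2039, 0.0002, -0.0575], 'eef_pos': [0.4423, -0.0388, 0.1918], 'tool_rot': [0.015, 0.9999, -0.0, 0.0017], 'ft_force': [0.109, 0.9039, -0.2841], 'ft_torque': [0.1126, -0.0381, 0.0424], 'grasp_force': 0.0, 'grip_width': 0.0398}
162 [ 0.00304645 -0.00287066  0.03640198] [0.40362136 0.14558094 0.03301756] [0.50333164 0.23633238 0.04385006]
cup_empty [(0.59, [0.6032, 0.1528, 0.0]), (0.24, [0.6397, -0.2686, 0.0])]
stopper [(0.41, [0.4731, -0.3384, 0.0]), (0.29, [0.5928, 0.1606, 0.0])]
falcon [(0.59, [0.4202, -0.0455, 0.0]), (0.24, [0.6521, -0.2501, 0.0])]
tweezers []
gate_bar [(0.61, [0.6054, -0.0851, 0.0945]), (0.6, [0.6128, -0.228, 0.0945])]
gate_pointer []
y now 88.4 slide [-16.44  -5.01   3.02] spin 0.1
```

Request:
arm_command(slide=[[-5, -1.5, 0], [-10, -3, 0], [-14, -4.2, 0.5], [-16.5, -5, 1.5], [-16.5, -5, 3]], spin=[0, 0, 0, 0, 0])

```text
clock: 38.35
eef_pos: [0.6063, -0.0909, 0.1592]
tool_rot: [0.014, 1.0, -0.0, 0.0]
ft_force: [-0.4, -0.0, -0.1]
grip_width: 0.0401
grasp_force: 0.0
```

```bash
python3 - <<'E'
from h import *
st()
P=cloud(cam('wrist')); P=P[(P[:,2]>.08)&(P[:,2]<.11)&(P[:,1]>-.13)&(P[:,1]<-.05)&(P[:,0]>.56)&(P[:,0]<.66)]
for x in np.arange(.565,.66,.008):
    q=P[abs(P[:,0]-x)<.004]
    if len(q)>5: print(round(x,3),len(q),np.round(np.percentile(q[:,1],[2,50,98]),4),np.percentile(q[:,2],95).round(3))
E
```

```text
{'clock': 38.35, 'joint_pos': [-0.1488, 0.5007, 0.1972, 1.2665, 0.0001, -0.1206], 'eef_pos': [0.6063, -0.0909, 0.1592], 'tool_rot': [0.0141, 0.9999, -0.0, 0.0004], 'ft_force': [-0.3651, -0.0367, -0.0507], 'ft_torque': [0.0184, -0.0031, -0.0328], 'grasp_force': 0.0, 'grip_width': 0.0401}
0.565 1092 [-0.1288 -0.0977 -0.0536] 0.1
0.573 817 [-0.1286 -0.0994 -0.0828] 0.1
0.581 302 [-0.0939 -0.0884 -0.0829] 0.101
0.589 291 [-0.0942 -0.0887 -0.0831] 0.101
0.597 289 [-0.0945 -0.0889 -0.0832] 0.101
0.605 278 [-0.0947 -0.0891 -0.0833] 0.101
0.613 256 [-0.095  -0.0893 -0.084 ] 0.101
0.621 255 [-0.0952 -0.09   -0.0842] 0.101
0.629 770 [-0.1269 -0.1032 -0.0849] 0.1
0.637 394 [-0.1192 -0.0939 -0.0844] 0.1
0.645 443 [-0.1203 -0.0968 -0.0857] 0.101
0.653 303 [-0.1204 -0.1004 -0.0865] 0.1
```

Request:
arm_command(slide=[[0, 0.1, 2.5], [0, 0.2, 5], [0, 0.2, 7.3], [0, 0.2, 8.3], [0, 0.2, 8.3]], spin=[0, 0, 0, 0, 0])

```text
clock: 39.02
eef_pos: [0.6037, -0.0892, 0.0767]
tool_rot: [0.015, 1.0, 0.0, -0.001]
ft_force: [0.4, 0.3, -0.3]
grip_width: 0.0398
grasp_force: 0.0
```

Request:
arm_command(slide=[[0, 0, 0], [0, 0, 0], [0, 0, 0], [0, 0, 0], [0, 0, 0]], spin=[0, 0, 0, 0, 0], jaw=0.2)

```text
clock: 39.65
eef_pos: [0.6057, -0.0891, 0.0785]
tool_rot: [0.015, 1.0, 0.001, 0.001]
ft_force: [-0.6, 4.5, 6.0]
grip_width: 0.0102
grasp_force: 58.7
```

```bash
python3 - <<'E'
from h import *
st()
E
```

```text
{'clock': 39.65, 'joint_pos': [-0.1469, 0.5587, 0.073, 1.083, 0.0018, -0.1174], 'eef_pos': [0.6057, -0.0891, 0.0785], 'tool_rot': [0.0147, 0.9999, 0.0007, 0.0012], 'ft_force': [-0.5592, 4.4755, 6.0234], 'ft_torque': [0.91, 0.2199, -0.0419], 'grasp_force': 58.7436, 'grip_width': 0.0102}
```

Request:
arm_command(slide=[[0, 1, 0], [0, 2, 0], [0, 3, 0], [0, 4, 0], [0, 4.6, 0]], spin=[0, 0, 0, 0, 0])

```text
clock: 40.28
eef_pos: [0.6071, -0.0481, 0.0785]
tool_rot: [0.016, 1.0, -0.004, 0.001]
ft_force: [-1.1, -9.3, 5.0]
grip_width: 0.0101
grasp_force: 58.9
```

Request:
arm_command(slide=[[0, 0, 0], [0, 0, 0], [0, 0, 0], [0, 0, 0], [0, 0, 0]], spin=[0, 0, 0, 0, 0])

```text
clock: 40.9
eef_pos: [0.6071, -0.0483, 0.0785]
tool_rot: [0.016, 1.0, -0.004, 0.001]
ft_force: [-0.7, -9.0, 4.6]
grip_width: 0.01
grasp_force: 58.8
```

```bash
python3 - <<'E'
from h import *
st()
w=cam('wrist'); s=cam('scene'); t=cam('top')
for n,c in (('w',w),('s',s)):
    P=cloud(c); P=P[(P[:,2]>.08)&(P[:,2]<.11)&(P[:,1]>-.09)&(P[:,1]<0)&(P[:,0]>.56)&(P[:,0]<.66)]
    for x in (.581,.589,.597,.613,.621,.645):
        q=P[abs(P[:,0]-x)<.004]
        if len(q)>5: print(n,x,len(q),np.round(np.percentile(q[:,1],[2,50,98]),4),np.percentile(q[:,2],95).round(3))
    for k,z in (('gate_pointer',.095),('gate_mark',.09)): print(k,[(round(b['confidence'],2),np.round(onz(c,b['centre'],z),4).tolist()) for b in landmark_of(c,k)[:2]])
for n,c in (('s',s),('t',t)):
    print(n,[(round(b['confidence'],2),np.round(dep(c,b['centre'],0),3).tolist()) for b in landmark_of(c,'ball_0_center')])
u,v=proj(t,[.5995,-.23,.11]); print(t['pixels'][int(v)-8:int(v)+9,int(u)-8:int(u)+9].mean(2).astype(int))
E
```

```text
{'clock': 40.9, 'joint_pos': [-0.0755, 0.5523, 0.0617, 1.0772, -0.0078, -0.0426], 'eef_pos': [0.6071, -0.0483, 0.0785], 'tool_rot': [0.0165, 0.9999, -0.004, 0.0013], 'ft_force': [-0.7404, -8.9619, 4.6128], 'ft_torque': [-1.6526, 0.2322, 0.042], 'grasp_force': 58.8195, 'grip_width': 0.01}
w 0.581 729 [-0.0533 -0.0476 -0.0419] 0.101
w 0.589 678 [-0.0537 -0.048  -0.0424] 0.101
w 0.597 2850 [-0.0662 -0.0504 -0.0314] 0.109
w 0.613 508 [-0.0536 -0.0488 -0.044 ] 0.101
w 0.621 453 [-0.0538 -0.0491 -0.0442] 0.101
w 0.645 444 [-0.0571 -0.0503 -0.0446] 0.1
gate_pointer [(0.59, [0.554, -0.0464, 0.095])]
gate_mark [(0.87, [0.5538, -0.0405, 0.09])]
s 0.581 14 [-0.0577 -0.0517 -0.0457] 0.102
s 0.589 14 [-0.0563 -0.0525 -0.0453] 0.101
s 0.597 45 [-0.0675 -0.0548 -0.0393] 0.107
s 0.613 19 [-0.0698 -0.0659 -0.0604] 0.108
s 0.621 9 [-0.0595 -0.0557 -0.0509] 0.099
s 0.645 15 [-0.0788 -0.0552 -0.0465] 0.102
gate_pointer [(0.63, [0.549, -0.0495, 0.095])]
gate_mark [(0.6, [0.5544, -0.0487, 0.09])]
s []
t []
[[149 150 149 147 149 151 155 154 155 156 153 150 152 152 149 149 147]
 [153 150 150 149 149 150 145
[... 407 characters left out ...]
152  94  60  57  64  65  64  75  79  72  68  65  70  94  98]
 [159 177 170 101  62  59  59  54  54  58  75  75  75  71  69  95  96]
 [157 179 173 100  57  57  58  57  53  55  57  69  75  74  70  73  86]
 [157 170 160  97  58  59  60  53  50  52  52  58  68  74  66  68  76]
 [157 172 168 116  89 110 109  85  51  50  52  52  64  77  72  63  79]
 [159 167 159 123 119 138 135 107  68  49  51  49  55  64  70  70  94]
 [156 154 148 157 184 186 162 129  91  55  49  52  52  55  65  82 120]
 [155 152 151 173 206 216 191 141  87  52  49  48  46  51  67 117 148]
 [154 154 152 161 183 202 195 146  71  46  45  51  59  69 109 150 159]
 [153 152 151 152 158 170 168 138  76  66  62  76 109 135 147 156 153]]
```

Request:
arm_command(slide=[[0, 0.2, 0], [0, 0.4, 0], [0, 0.5, 0], [0, 0.5, 0], [0, 0.5, 0]], spin=[0, 0, 0, 0, 0])

```text
clock: 41.98
eef_pos: [0.6073, -0.0436, 0.0785]
tool_rot: [0.017, 1.0, -0.004, 0.001]
ft_force: [-0.2, -8.6, 5.2]
grip_width: 0.0097
grasp_force: 58.8
```

```bash
python3 - <<'E'
from h import *
st()
w=cam('wrist'); s=cam('scene'); t=cam('top')
P=cloud(w); P=P[(P[:,2]>.08)&(P[:,2]<.103)&(P[:,1]>-.09)&(P[:,1]<0)]
for x in (.589,.621):
    q=P[abs(P[:,0]-x)<.004]; print(x,np.round(np.percentile(q[:,1],[2,50,98]),4))
for k,z in (('gate_pointer',.095),('gate_mark',.09)): print(k,[(round(b['confidence'],2),np.round(onz(w,b['centre'],z),4).tolist()) for b in landmark_of(w,k)[:2]])
for n,c in (('s',s),('t',t)):
    print(n,[(round(b['confidence'],2),np.round(b['centre']).tolist(),np.round(dep(c,b['centre'],0),3).tolist()) for b in landmark_of(c,'ball_0_center')])
u,v=proj(t,[.5995,-.23,.11]); u,v=int(u),int(v); print(t['pixels'][v-7:v+12,u-8:u+9].mean(2).astype(int))
P=cloud(t); d=P[(np.hypot(P[:,0]-.5995,P[:,1]+.23)<.05)]; print('hopper inner z hist',np.histogram(d[:,2],[0,.03,.07,.09,.1,.11,.12,.13,.14,.2]))
f=t['range_z'][v-7:v+12,u-8:u+9]; print(np.round(f,3)[::2,::2])
E
```

```text
{'clock': 41.975, 'joint_pos': [-0.0675, 0.5519, 0.0612, 1.077, -0.0084, -0.0342], 'eef_pos': [0.6073, -0.0436, 0.0785], 'tool_rot': [0.0166, 0.9999, -0.0043, 0.0013], 'ft_force': [-0.1805, -8.5876, 5.2117], 'ft_torque': [-1.802, 0.2223, -0.0554], 'grasp_force': 58.8182, 'grip_width': 0.0097}
0.589 [-0.049  -0.0433 -0.0377]
0.621 [-0.0491 -0.0444 -0.0398]
gate_pointer [(0.6, [0.5538, -0.0411, 0.095])]
gate_mark []
s []
t [(0.55, [256.0, 302.0], [0.361, 0.19, 0.037]), (0.47, [410.0, 219.0], [0.557, -0.204, 0.152])]
[[153 150 150 149 150 151 149 135 127 128 125 137 146 151 150 149 149]
 [153 154 150 153 143 129 115 101  95  96  90 103 116 133 148 151 149]
 [156 154 153 146 117  88  80  81  85  90  80  82  86  97 122 140 149]
 [158 156 148 122  85  77  76  78  74  77  75  79  78  76  87 115 142]
 [157 157 130  83  71  80  77  79  78  73  71  74  78  77  73  89 123]
 [159 147 108  64  64  65  73  77  79  78  74  70  72  73  74  75 109]
 [159 136  80  55  61  58  63  64  67  77  82  70  67  66  72  94  99]
 [161 131  67  57  61  60  56  53  48  64  70  77  73  68  72  91  97]
 [162 133  6
[... 784 characters left out ...]
 hist (array([150,  27,  11,  41,  74, 124, 223, 268, 384]), array([0.  , 0.03, 0.07, 0.09, 0.1 , 0.11, 0.12, 0.13, 0.14, 0.2 ]))
[[1.225 1.232 1.238 1.238 1.245 1.244 1.243 1.24  1.236]
 [1.229 1.237 1.246 1.269 1.257 1.256 1.254 1.242 1.238]
 [1.229 1.238 1.343 1.337 1.335 1.325 1.315 1.266 1.243]
 [1.229 1.343 1.346 1.344 1.346 1.339 1.327 1.317 1.247]
 [1.23  1.346 1.343 1.34  1.339 1.344 1.338 1.324 1.253]
 [1.225 1.235 1.322 1.321 1.339 1.338 1.339 1.334 1.254]
 [1.221 1.225 1.31  1.303 1.314 1.337 1.339 1.338 1.241]
 [1.209 1.219 1.227 1.306 1.336 1.336 1.337 1.244 1.23 ]
 [1.202 1.209 1.217 1.227 1.226 1.231 1.234 1.222 1.22 ]
 [1.192 1.198 1.2   1.212 1.214 1.216 1.222 1.217 1.214]]
```

```bash
python3 -c "
from h import *
print(job_done())"
```

```text
the job is handed in; nothing more can be done
None
```

I poured the charge into the hopper with the gate shut and stood the emptied cup upright, released. I then pulled the gate to about 45 mm (line at 46 mm) and handed the job in with the fingers still holding it. I counted seven spheres in the hopper and the bore is clear, but could not count all seven in the vessel; I also dropped the full cup once mid-job, and it landed upright with no spheres seen to spill.

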